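Load a fused-glass panel into the sprung edge-grip holder

TASK

Mount the longer of the two fused-glass panels in the sprung holder for enamelling, its two short ends held in the grooves of the two jaws. The panel is longer than the space between the jaws, so push one end into one jaw, press that jaw back on its spring, lower the other end between the jaws and let the springs centre it: it must sit level, centred across the jaws, with both jaws gripping. Do not force or knock the glass, and leave the shorter panel and the other things on the table where they are.

Things in the scene. Friction and masses are not known exactly. Their poses are not given: they have to be found in the camera images.
- panel_long_center (a point): Centre of the longer panel (mid length, width, thickness): flat pale fused glass 150 mm long (x), 60 wide (y), 8 thick (z), 0.18 kg, with blue-grey cross bars. Starts level on two kiln props, underside 40 mm above the table. The props (36 mm wide) stand under its end thirds, so the middle 56 mm is free beneath. Grasp it across its width at mid-length. Either end may go in either jaw.
- panel_long: The same longer panel; origin at the centre of its underside (as it starts), x along its length, z up through its thickness. Either face may be up.
- panel_short_center (a point): Centre of the shorter panel: same glass, width and thickness but only 112 mm long, lying likewise on two props of its own. Too short for the holder; leave it.
- panel_short: The shorter panel; origin at the centre of its underside.
- holder: The holder, fixed to the table: grey base 300 x 104 mm; on it a carriage 258 mm long (end blocks 50 mm high) with two guide rods (tops 35 mm high), on which two equal sprung jaws slide (feet 80 mm wide, 43 mm high). Origin at the centre of the base's underside; x along it, from right jaw to left jaw (roughly to the robot's left), z up. The carriage is clamped up to 18 mm either way from the base's middle.
- holder_mid (a point): 62 mm above the middle of the base (axes as the holder's): the height and cross position of the mounted panel's centre. Along x that centre comes to lie midway between the jaws, where the carriage is clamped: up to 18 mm either way from here. This shift is not reported; find it by touching a jaw, from the jaw's reading as you push, or by eye.
- jaw_left (a joint): Outward travel (m) of the left jaw, at the holder's +x end: 0 = at rest on its inner stop, 0.021 = hard outer stop. Spring: 3 N inward at rest, rising 0.25 N per mm to 8.3 N. Jaw 50 mm wide, top 77 mm above the table, flat (pressing on it does not open it). At rest its black lip is 63 mm from midway between the jaws, its back 83 mm. Panel mounted: about 0.003 each.
- jaw_right (a joint): The same for the equal right jaw (-x end). Each groove is a sideways V facing the other jaw, mid-height 62 mm, 22 mm high at the lip, 6 mm at 10 mm depth; it takes the edge level or tilted; an 8 mm edge goes 8.75 mm deep. The far end clears the other, resting jaw only while the first jaw is pushed out more than 15 mm; 17 to 20 mm is good.
- tape_roll: Bystander: roll of masking tape, 77 mm across, 24 mm high, lying flat.
- scraper: Bystander: flat razor scraper 107 mm long.
- marker: Bystander: pen 140 mm long. Unlisted: a drawer cabinet about 0.2 m high stands at the robot's far left; keep the arm clear of it.
- sifter: Bystander: powder sifter with a wire handle, 153 mm long.

How it is judged:
At the end, for the whole second after the job is handed in: The longer panel rests still and released between the jaws: each jaw held 1.2 to 5 mm out by the panel's end (so the panel is centred between them), its centre within 4 mm of groove height and within 9 mm of the holder's middle line, level and in line with the holder within 0.06 rad (value of joint jaw_left between 0.0012 and 0.005 m and value of joint jaw_right between 0.0012 and 0.005 m and x of panel_long_center in the frame of holder_mid between -0.023 and 0.023 m and y of panel_long_center in the frame of holder_mid between -0.009 and 0.009 m and z of panel_long_center in the frame of holder_mid between -0.004 and 0.004 m and angle between the x axis of panel_long and the x axis of holder, either way round below 0.06 rad and angle between the z axis of panel_long and the z axis of holder, either way round below 0.06 rad and linear speed of panel_long below 0.01 m/s); the robot touches nothing.
It fails at once if the longer panel is pressed or knocked against the holder with more than 40 N (contact force between panel_long and holder above 40 N).
It fails at once if the shorter panel is moved more than 15 mm (distance of panel_short_center from where it was at the start of the episode above 0.015 m).
It fails at once if a thing lying on the table is moved more than 20 mm (distance of any of tape_roll, scraper, marker, sifter from where it was at the start of the episode above 0.02 m).
It also fails if it takes over 42 s, if anything falls off the work surface, if the arm or the gripper's body presses on something with over 40 N, if the wrist force passes 120 N, or if a joint passes its speed limit or range.

ROBOT

A 6-joint arm with a two-finger parallel gripper is mounted at the origin on the work surface; the furniture and walls round the work are solid. World frame = base frame: x ahead of the robot, y to its left, z up, the work surface at z = 0. Lengths are in m, angles in rad, forces in N, time in s.
With the tool pointing down it reaches from about 0.325 to 0.775 m from the base axis. Payload 9.3 kg.
Tool frame: the origin (TCP) lies at the very end of the fingers, on their centre line; the grasp point (between the pads) lies 19 mm behind it (env.tcp_to_grasp is the distance from the TCP to the grasp point, in m); z points along the fingers, y is the direction in which the jaws open and shut (so a half turn about z gives the same grasp; the last joint's range is limited). The gripper opens to 85 mm and grips with 20 to 120 N. Pads are 22 mm wide; open, the fingers measure 114 mm over their backs; the gripper's body (76 mm by 85 mm) begins 54 mm behind the grasp point. The pads swing forward as they close: fully open they stand 13 mm farther back than shut.
Start: joints at [-0.153, 0.259, 0.021, 1.334, 0, 1.418], TCP at [0.55, -0, 0.192] pointing down, gripper open.
Joint ranges: [-3.04, 3.04], [-0.91, 1.82], [-1.04, 1.36], [-1.92, 1.95], [-1.52, 1.45], [-3.14, 3.14]. Speed limits (rad/s): [2.22, 2.22, 2.79, 3.14, 3.14, 3.14].

INTERFACE

Orientations are given as a 3x3 rotation matrix whose columns are the frame's x, y, z axes.
In Python, from workcell import env gives the robot as it stands.
- The arm moves only by the tool step_arm, never from a script. Its argument "steps" is a list of rows, each a list of 3 entries, a list of its own where there are three numbers: the shift along the tool's x, y, z in cm, then the turn about the tool's z in degrees, then the closure, from 0 (fully open) to 1 (shut). A call has 1 to 5 rows; each row shifts and turns the commanded pose from where the row before left it, along the tool's axes as they then stand; what a row does not reach is not made up. A row lasts 1/8 s, in which the tool goes at most 62.5 mm and 10.7 degrees, less where a joint would pass 70% of its speed; a pose out of reach is approached as far as the arm can. A call with a gripper value outside its range is refused whole. The fingers move at their own pace and stop on an object; "newtons" is the grip in N (left out, the last holds). Time passes only in rows, so rows that do not move let the fingers close. It gives the time, the measured TCP pose, the force and the opening at its end, in the units of the state.
- env.get_state(): the state, without advancing time (a new reading comes with each control period).
- env.grab_frame(name): name is "scene" or "side" or "wrist"; returns a dict with "color" (420x560x3 uint8, red, green, blue), "range_z" (420x560 float32, m along the optical axis (not along the pixel's ray), 0 where there is no reading), "mtx" (3x3 intrinsics, pixels), "pose" (4x4, takes a point from camera to world coordinates); the wrist camera has in their place "tool_from_camera" (4x4, takes a point from camera to tool coordinates, whose origin is the TCP and whose axes are the flange's). Camera axes: x right, y down, z forward; pixel columns grow to the right and rows downward; lengths in m; the calibration is good to about 2 mm. The wrist camera is an equidistant fisheye: a pixel r from the principal point sees the ray r / f radians off the axis. A picture is of the moment at which its call begins: read the wrist's pose just before it.
- env.sign_off(): hands the job in, once; it reports no verdict.
The state is a dict: "t": time; "qpos": joint angles; "joint_vel": joint speeds; "effort": joint torques, N m; "tcp_pos": TCP position; "eef_rot": TCP orientation; "contact_force": force on the tool from outside, world axes, zero at the start; "moment": the same for the moment, N m; "opening": finger opening in m.
Only numpy, scipy, OpenCV 4.12 (cv2) and the standard library are available. Lean on these libraries where they do the work, as an engineer would, in place of code of your own. Each camera call takes 0.05 s, during which the arm holds its last target.

## Working session

There is one attempt and no reset: what is moved stays moved. The work goes in short steps, Python scripts to look and compute and a tool call to move; the robot and the scene stay as the last step left them, time stands still between calls to the robot, and variables do not carry over. Pictures are saved under pics/ and viewed, and the job is handed in when it is done.

Besides the shell and the picture viewer there is one more tool, called after "Call:" as a command line: name --argument value ..., lists and objects as JSON in quotes. step_arm: Moves the arm, as the interface text tells. Its arguments: {"type":"object","properties":{"steps":{"type":"array"},"newtons":{"type":"number"}},"required":["steps"]}

```bash
mkdir -p pics; cat > h.py <<'E'
import numpy as np,cv2
from workcell import env
def px2w(f,u,v,z=None):
    K=f["mtx"];P=f["pose"]
    if z is None:
        d=f["range_z"][int(round(v)),int(round(u))]
        c=np.array([(u-K[0,2])/K[0,0]*d,(v-K[1,2])/K[1,1]*d,d]);return P[:3,:3]@c+P[:3,3]
    r=P[:3,:3]@np.array([(u-K[0,2])/K[0,0],(v-K[1,2])/K[1,1],1]);return P[:3,3]+r*(z-P[2,3])/r[2]
def cloud(f):
    K=f["mtx"];P=f["pose"];d=f["range_z"];v,u=np.indices(d.shape)
    c=np.stack([(u-K[0,2])/K[0,0]*d,(v-K[1,2])/K[1,1]*d,d],-1);return c@P[:3,:3].T+P[:3,3]
def save(f,n):cv2.imwrite("pics/%s.png"%n,f["color"][:,:,::-1])
E
python3 - <<'E'
from h import *
import pickle
s=env.get_state();print(s["t"],s["tcp_pos"],s["eef_rot"],s["opening"],s["contact_force"])
for n in["scene","side","wrist"]:
    f=env.grab_frame(n);save(f,n+"0");pickle.dump(f,open(n+"0.pkl","wb"));print(n,f.get("pose",f.get("tool_from_camera")),f["mtx"])
E
```

```text
0.0 [5.49672872e-01 4.93368777e-05 1.91267472e-01] [[ 2.87361276e-05  9.99999142e-01 -1.30935187e-03]
 [ 9.99999977e-01 -2.84577012e-05  2.12662597e-04]
 [ 2.12625154e-04 -1.30935795e-03 -9.99999120e-01]] 0.08543459760173297 [ 0.62267045 -0.74015072  0.42734784]
scene [[ 0.8427225  -0.28105102  0.45916131  0.12924441]
 [-0.53812782 -0.41537104  0.73340667 -0.60152167]
 [-0.01540238 -0.86514578 -0.5012839   0.55413568]
 [ 0.          0.          0.          1.        ]] [[420.98344692   0.         282.45997131]
 [  0.         420.98344692 214.02468169]
 [  0.           0.           1.        ]]
side [[-0.9995987   0.00195421  0.02825978  0.54638246]
 [-0.02158315  0.59358483 -0.80448196  0.81207273]
 [-0.0183467  -0.80476906 -0.59330444  0.62449771]
 [ 0.          0.          0.          1.        ]] [[476.10402606   0.         280.43738044]
 [  0.         476.10402606 210.75414952]
 [  0.           0.           1.        ]]
wrist [[-5.18174331e-04 -9.54025472e-01 -2.99725092e-01  7.73626084e-02]
 [ 9.99999830e-01 -4.14498809e-04 -4.09481305e-04  4.43572004e-04]
 [ 2.66419901e-04 -2.99725253e-01  9.54025525e-01 -1.81922610e-01]
 [ 0.00000000e+00  0.00000000e+00  0.00000000e+00  1.00000000e+00]] [[325.1922621    0.         285.44153901]
 [  0.         325.1922621  212.35251555]
 [  0.           0.           1.        ]]
```

View pics/scene0.png

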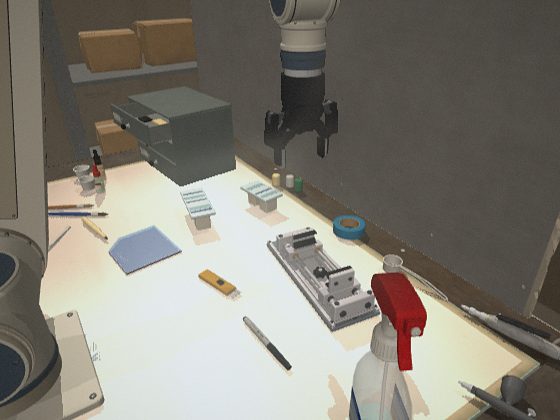

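View pics/side0.png

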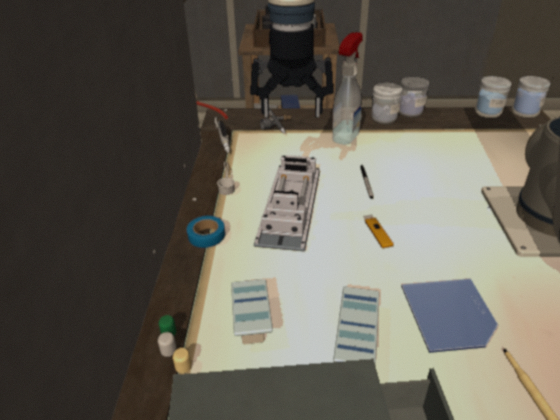

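View pics/wrist0.png

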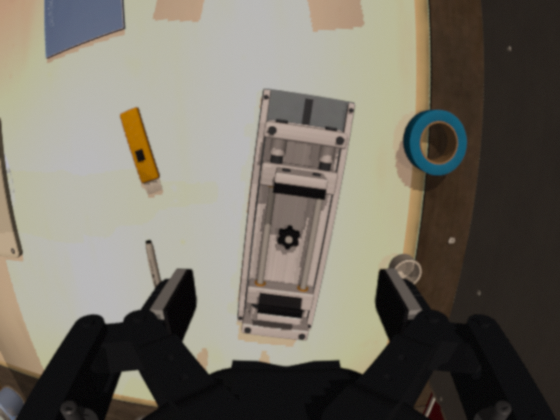

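The scene view shows the long panel at about (198,203) and the short one at (261,192). In the side view they are at (358,322) and (252,305), with the holder in front of the robot. I'll enlarge these areas to measure them.

```bash
python3 - <<'E'
from h import *
import pickle
f=pickle.load(open("side0.pkl","rb"));g=f["color"][:,:,::-1]
c=cv2.resize(g[265:375,215:415],None,fx=4,fy=4,interpolation=cv2.INTER_CUBIC);cv2.imwrite("pics/c1.png",c)
c=cv2.resize(g[140:260,220:345],None,fx=5,fy=5,interpolation=cv2.INTER_CUBIC);cv2.imwrite("pics/c2.png",c)
f=pickle.load(open("scene0.pkl","rb"));g=f["color"][:,:,::-1]
c=cv2.resize(g[215:335,255:390],None,fx=5,fy=5,interpolation=cv2.INTER_CUBIC);cv2.imwrite("pics/c3.png",c)
c=cv2.resize(g[150:240,100:300],None,fx=4,fy=4,interpolation=cv2.INTER_CUBIC);cv2.imwrite("pics/c4.png",c)
E
```

```text
(no output)
```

View pics/c1.png

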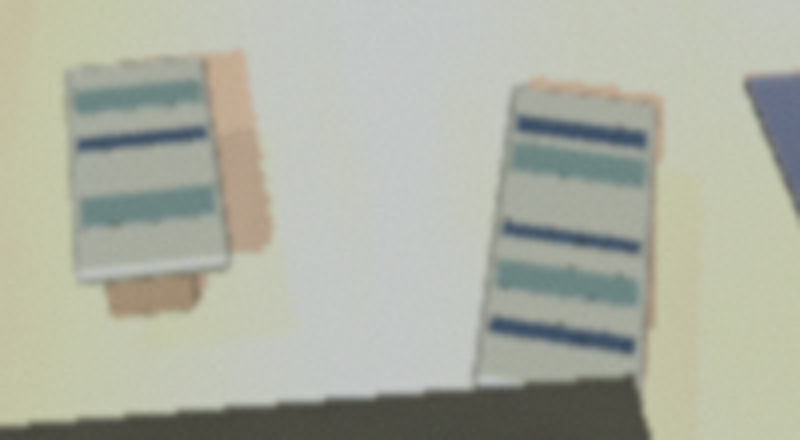

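View pics/c2.png

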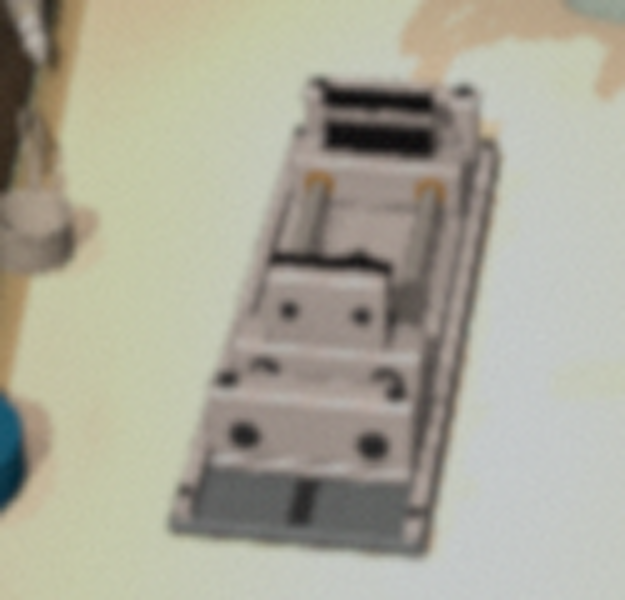

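View pics/c3.png

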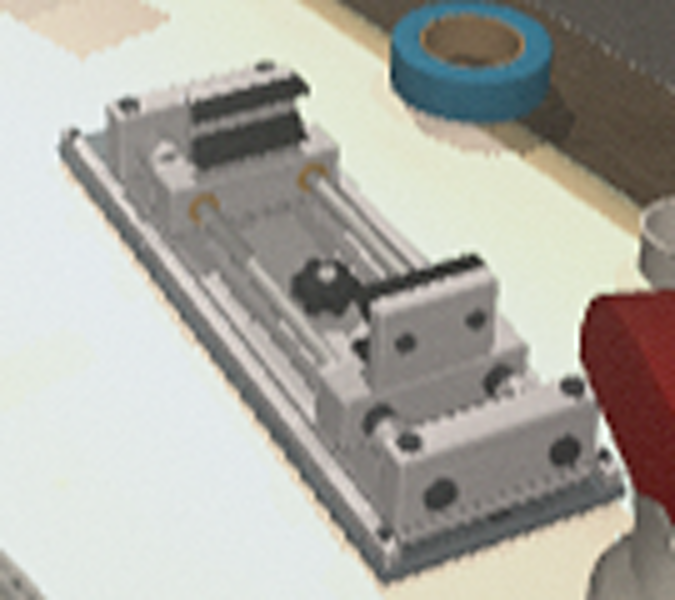

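View pics/c4.png

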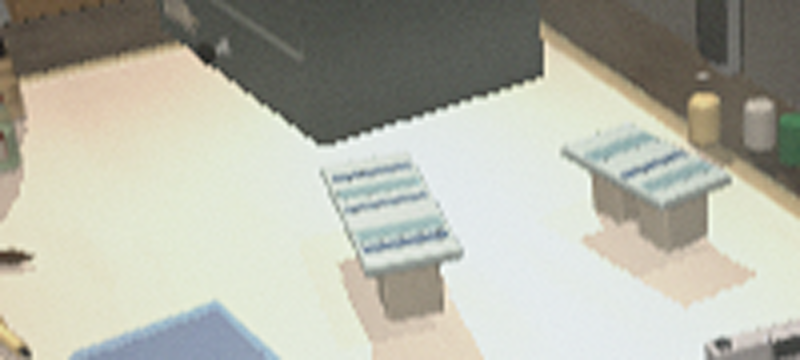

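The crops show the panel corners and the holder's base, jaws and lips clearly. I'll combine picked pixels with depth clouds.

```bash
python3 - <<'E'
from h import *
import pickle
sc=pickle.load(open("scene0.pkl","rb"));sd=pickle.load(open("side0.pkl","rb"))
print("long scene")
L=[px2w(sc,100+u/4,150+v/4,.048) for u,v in[(322,168),(408,152),(462,253),(368,272)]];print(np.round(L,4))
print("long side",[np.round(px2w(sd,215+u/4,265+v/4,.048),4) for u,v in[(512,86),(657,97),(505,228),(640,247),(476,380)]])
print("short side",[np.round(px2w(sd,215+u/4,265+v/4,.048),4) for u,v in[(67,68),(203,57),(228,260),(78,272)]])
for n,f in(("scene",sc),("side",sd)):
    p=cloud(f);ok=f["range_z"]>0
    m=ok&(p[...,2]>.040)&(p[...,2]<.056)&(p[...,1]>.15)&(p[...,1]<.45)&(p[...,0]<.75)&(p[...,0]>.25)
    k,lab,st,ce=cv2.connectedComponentsWithStats(m.astype(np.uint8))
    for i in range(1,k):
        if st[i,4]<150: continue
        q=p[lab==i]; r=cv2.minAreaRect(q[:,:2].astype(np.float32));print(n,"panel",st[i],np.median(q[:,2]),r,cv2.boxPoints(r))
    # holder
    m=ok&(p[...,2]>.012)&(p[...,2]<.1)&(p[...,1]>-.22)&(p[...,1]<.2)&(p[...,0]<.7)&(p[...,0]>.45)
    k,lab,st,ce=cv2.connectedComponentsWithStats(m.astype(np.uint8))
    for i in range(1,k):
        if st[i,4]<300: continue
        q=p[lab==i]; r=cv2.minAreaRect(q[:,:2].astype(np.float32));print(n,"holder",st[i],r,np.percentile(q[:,2],[5,50,99]))
        for lo,hi in((.072,.082),(.046,.054),(.039,.0455)):
            w=q[(q[:,2]>lo)&(q[:,2]<hi)]
            if len(w)>5: print(lo,len(w),w.min(0),w.max(0),w.mean(0))
E
```

```text
long scene
[[0.4311 0.3894 0.048 ]
 [0.4882 0.3791 0.048 ]
 [0.4607 0.2329 0.048 ]
 [0.4047 0.2436 0.048 ]]
long side [array([0.4645, 0.2442, 0.048 ]), array([0.4051, 0.2503, 0.048 ]), array([0.4736, 0.3203, 0.048 ]), array([0.4229, 0.3293, 0.048 ]), array([0.4895, 0.3898, 0.048 ])]
short side [array([0.6523, 0.2343, 0.048 ]), array([0.5947, 0.2275, 0.048 ]), array([0.5801, 0.3365, 0.048 ]), array([0.6368, 0.3426, 0.048 ])]
scene panel [240 181  43  22 487] 0.046098627872512066 ((0.6157515048980713, 0.28129467368125916), (0.06326855719089508, 0.11191096156835556), 8.440384864807129) [[0.5762467  0.33200082]
 [0.592673   0.22130194]
 [0.65525633 0.23058853]
 [0.63883    0.3412874 ]]
scene panel [180 188  36  32 700] 0.04621550101397959 ((0.4468994438648224, 0.31668806076049805), (0.15056346356868744, 0.06040092185139656), 79.73899841308594) [[0.40377188 0.24799001]
 [0.46320677 0.23723066]
 [0.490027   0.3853861 ]
 [0.43059212 0.39614546]]
scene holder [ 267  228  113  100 4850] ((0.5539190769195557, -0.05125139653682709), (0.2983812987804413, 0.10143829137086868), 81.91083526611328) 
[... 770 characters left out ...]
6071388721466, 0.059978753328323364), 79.72651672363281) [[0.40557513 0.25163305]
 [0.4645923  0.24093603]
 [0.4914526  0.38912857]
 [0.43243542 0.39982557]]
side holder [ 255  155   64   93 3699] ((0.554315447807312, -0.050732821226119995), (0.3012236952781677, 0.1022573858499527), 82.06183624267578) [0.01357088 0.03569674 0.07831751]
0.072 309 [ 0.51846251 -0.15047101  0.07205143] [0.58895853 0.02319562 0.07985273] [ 0.55521238 -0.04942541  0.07655993]
0.046 453 [ 0.49570909 -0.19106614  0.04602751] [0.61220577 0.06912851 0.05396645] [ 0.55895413 -0.00392789  0.05030833]
0.039 515 [ 0.49588196 -0.18325039  0.03901263] [0.61243731 0.06993809 0.04548788] [ 0.55417689 -0.03607865  0.04235234]
```

```bash
cat >> h.py <<'E'
A=np.deg2rad(82.0);HX=np.array([np.cos(A),np.sin(A)]);HY=np.array([-np.sin(A),np.cos(A)]);H0=np.array([.5541,-.0510])
def toh(p): p=np.asarray(p);d=p[...,:2]-H0;return np.stack([d@HX,d@HY,p[...,2]],-1)
E
python3 - <<'E'
from h import *
import pickle
for n in("scene","side"):
    f=pickle.load(open(n+"0.pkl","rb"));p=cloud(f);q=toh(p);ok=f["range_z"]>0
    q=q[ok&(abs(q[...,0])<.17)&(abs(q[...,1])<.065)]
    print(n)
    for lo,hi in((.0735,.0815),(.0475,.0525),(.009,.016)):
        w=q[(q[:,2]>lo)&(q[:,2]<hi)]
        for nm,m in(("R",w[:,0]<-.02),("L",w[:,0]>.0)):
            x=w[m]; 
            if len(x):print(lo,nm,len(x),np.round(np.percentile(x[:,0],[0,3,50,97,100])*1e3,1),np.round(np.percentile(x[:,1],[1,99])*1e3,1))
    for x0,x1 in((-.17,-.1),(-.1,-.03),(.0,.06),(.06,.15)):
        w=q[(q[:,0]>x0)&(q[:,0]<x1)&(q[:,2]>.03)];print(x0,np.percentile(w[:,1],[1,99]))
def pk(f,ox,oy,k,pts,z):
    for u,v in pts: print((u,v),np.round(toh(px2w(f,ox+u/k,oy+v/k,z))*1e3,1))
sc=pickle.load(open("scene0.pkl","rb"));sd=pickle.load(open("side0.pkl","rb"))
print("side jawtops .077");pk(sd,220,140,5,[(325,88),(434,93),(272,258),(390,268),(268,268),(388,276)],.077)
print("scene jawtops");pk(sc,255,215,5,[(190,104),(300,72),(305,90),(480,256),(368,292),(372,312),(493,270)],.077)
print("side endblock top .05");pk(sd,220,140,5,[(215,390),(410,400)],.05)
# others
p=cloud(sc);
m=(p[...,2]>.004)&(p[...,0]>.59)&(p[...,0]<.8)&(p[...,1]>-.3)&(p[...,1]<.15)&(sc["range_z"]>0)
q=toh(p[m]); q=q[q[:,1]<-.053]
print("near bystanders: max z by region")
for x in np.arange(-.2,.2,.04):
    w=q[(q[:,0]>x)&(q[:,0]<x+.04)]
    if len(w): print(round(x,2),len(w),"closest y",np.round(np.percentile(w[:,1],97),3),"z99",np.round(np.percentile(w[:,2],99),3))
E
```

```text
scene
0.0735 R 190 [-98.1 -97.4 -88.6 -78.8 -76.5] [-23.7  25.2]
0.0735 L 124 [47.3 48.7 57.6 68.4 69. ] [-24.5  24.3]
0.0475 R 293 [-141.9 -141.  -132.4  -94.3  -80.1] [-38.2  39.3]
0.0475 L 143 [ 48.6  49.   97.6 111.  113.3] [-34.8  39.7]
0.009 R 595 [-151.4 -148.9 -114.3  -24.4  -20. ] [-47.6  51.6]
0.009 L 463 [1.000e-01 3.600e+00 3.730e+01 1.377e+02 1.490e+02] [-49.5  51. ]
-0.17 [-0.03868884  0.0420048 ]
-0.1 [-0.03677227  0.03982484]
0.0 [-0.05473627  0.06100432]
0.06 [-0.05709251  0.05530174]
side
0.0735 R 121 [-99.3 -93.5 -82.7 -74.1 -72.6] [-25.4  24. ]
0.0735 L 164 [48.8 52.6 63.9 72.3 74. ] [-25.7  23.8]
0.0475 R 79 [-140.2 -137.3 -122.9  -74.   -73.6] [-41.4  40.8]
0.0475 L 259 [ 53.7  69.1 108.8 116.5 119.2] [-41.   39.3]
0.009 R 79 [-150.4 -141.8  -68.2  -25.7  -22.8] [-45.9  51.1]
0.009 L 688 [  0.4  28.3 131.2 150.5 153.3] [-47.5  50.5]
-0.17 [-0.04129707  0.04118119]
-0.1 [-0.03827323  0.03762653]
0.0 [-0.04990231  0.06440465]
0.06 [-0.05496708  0.04575219]
side jawtops .077
(325, 88) [-81.2 -23.9  77. ]
(434, 93) [-83.1  25.9  77. ]
(272, 258) [ 58.4 -24.3  77. ]
(390, 268) [59.1 24.6 77. ]
(268, 268) [ 65.8 -24.7  77. ]
(388, 276) [64.9 24.6 77. ]
scene jawtops
(190, 104) [56.3 26.3 77. ]
(300, 72) [ 58.2 -26.5  77. ]
(305, 90) [ 44.9 -21.7  77. ]
(480, 256) [-83.7 -25.5  77. ]
(368, 292) [-84.3  22.6  77. ]
(372, 312) [-94.9  27.   77. ]
(493, 270) [-92.9 -25.2  77. ]
side endblock top .05
(215, 390) [114.8 -38.3  50. ]
(410, 400) [110.6  39.5  50. ]
near bystanders: max z by region
-0.2 3935 closest y -0.269 z99 0.502
-0.16 4477 closest y -0.263 z99 0.508
-0.12 4382 closest y -0.257 z99 0.507
-0.08 4453 closest y -0.166 z99 0.506
-0.04 4083 closest y -0.244 z99 0.504
0.0 3665 closest y -0.24 z99 0.503
0.04 3500 closest y -0.06 z99 0.501
0.08 3349 closest y -0.135 z99 0.5
0.12 3011 closest y -0.148 z99 0.497
0.16 2462 closest y -0.217 z99 0.497
```

```bash
python3 - <<'E'
from h import *
import pickle
for n in("scene","side"):
    f=pickle.load(open(n+"0.pkl","rb"));p=cloud(f);m=(f["range_z"]>0)&(p[...,2]>.07)&(p[...,2]<.24)&(p[...,1]>.3)&(p[...,1]<.8)&(p[...,0]>.2)&(p[...,0]<.9)
    q=p[m];print(n,len(q))
    for x in np.arange(.2,.8,.05):
        w=q[(q[:,0]>x)&(q[:,0]<x+.05)]
        if len(w)>10: print(round(x,2),len(w),"ymin",np.percentile(w[:,1],[0,2]).round(3),"zmax",w[:,2].max().round(3))
E
```

```text
scene 9177
0.25 52 ymin [0.615 0.615] zmax 0.085
0.35 596 ymin [0.533 0.546] zmax 0.204
0.4 664 ymin [0.508 0.51 ] zmax 0.214
0.45 1745 ymin [0.504 0.507] zmax 0.215
0.5 1257 ymin [0.508 0.511] zmax 0.215
0.55 1108 ymin [0.513 0.516] zmax 0.215
0.6 1013 ymin [0.518 0.522] zmax 0.215
0.65 213 ymin [0.523 0.525] zmax 0.214
0.75 1759 ymin [0.3   0.307] zmax 0.24
0.8 770 ymin [0.301 0.321] zmax 0.24
side 26392
0.35 17 ymin [0.552 0.553] zmax 0.205
0.4 2399 ymin [0.512 0.518] zmax 0.207
0.45 2468 ymin [0.508 0.513] zmax 0.217
0.5 2975 ymin [0.513 0.517] zmax 0.218
0.55 2767 ymin [0.518 0.521] zmax 0.218
0.6 2555 ymin [0.523 0.526] zmax 0.218
0.65 683 ymin [0.529 0.53 ] zmax 0.217
0.75 4284 ymin [0.3   0.303] zmax 0.24
0.8 8244 ymin [0.301 0.342] zmax 0.24
```

Call:
step_arm --steps '[[[5.0,-1.5,0],2.5,0],[[5.0,-1.5,0],2.5,0],[[5.0,-1.5,0],2.5,0],[[5.0,-2.0,0],2.8,0]]'

```text
t: 0.65
tcp_pos: [0.4978, 0.2054, 0.1917]
eef_rot: [[0.181, 0.984, -0.0], [0.984, -0.181, -0.0], [-0.0, -0.0, -1.0]]
contact_force: [0.2, -1.1, -0.1]
opening: 0.0853
```

Call:
step_arm --steps '[[[3.4,-2.3,1.0],0,0],[[3.4,-2.3,2.0],0,0],[[3.4,-2.4,2.0],0,0],[[0,0,2.0],0,0],[[0,0,0],0,0]]'

```text
t: 1.27
tcp_pos: [0.4465, 0.3167, 0.1205]
eef_rot: [[0.178, 0.984, -0.003], [0.984, -0.178, -0.001], [-0.002, -0.002, -1.0]]
contact_force: [0.1, 0.1, 0.8]
opening: 0.0855
```

```bash
python3 - <<'E'
from h import *
import pickle
s=env.get_state();f=env.grab_frame("wrist");save(f,"w1");print(s["tcp_pos"],s["qpos"],s["contact_force"]);pickle.dump((s,f),open("w1.pkl","wb"))
E
```

```text
[0.44649055 0.31672417 0.12049616] [ 4.63697348e-01  2.86725202e-01 -1.23594374e-01  1.16363025e+00
 -5.04256151e-05  2.21324554e+00] [0.11829429 0.11017003 0.75579401]
```

View pics/w1.png

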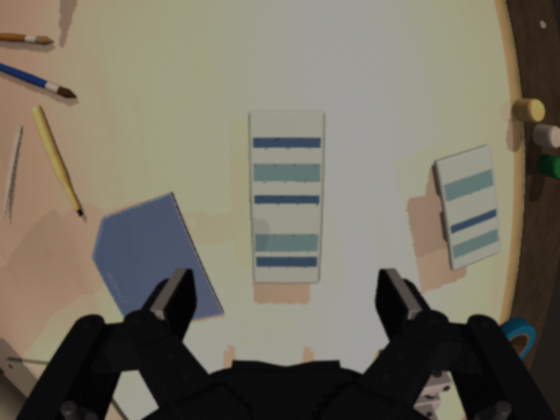

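The wrist view shows the long panel with corners at about (249,111), (324,112), (319,282) and (254,282), in line with the tool. Next I'll convert these to the tool frame.

```bash
cat >> h.py <<'E'
def wray(f,u,v):
    K=f["mtx"];x=(u-K[0,2])/K[0,0];y=(v-K[1,2])/K[1,1];r=np.hypot(x,y);s=np.sin(r)/r if r>1e-9 else 1
    return np.array([x*s,y*s,np.cos(r)])
def w2w(s,f,u,v,z):
    T=f["tool_from_camera"];R=np.array(s["eef_rot"]);p0=R@T[:3,3]+s["tcp_pos"];d=R@T[:3,:3]@wray(f,u,v);return p0+d*(z-p0[2])/d[2]
E
python3 - <<'E'
from h import *
import pickle
s,f=pickle.load(open("w1.pkl","rb"));R=np.array(s["eef_rot"])
P=np.array([w2w(s,f,u,v,.048) for u,v in[(249,111),(324,112),(319.5,282),(254,282)]]);print(P)
print("center",P.mean(0),"tool",R.T@(P.mean(0)-s["tcp_pos"]));print(((P-s["tcp_pos"])@R).round(4))
E
```

```text
[[0.43297071 0.39992126 0.048     ]
 [0.48986119 0.3888526  0.048     ]
 [0.46443087 0.24415491 0.048     ]
 [0.40656136 0.25458736 0.048     ]]
center [0.44845603 0.32187903 0.048     ] tool [0.00556209 0.00119845 0.07248279]
[[ 0.0796 -0.0279  0.0724]
 [ 0.0788  0.03    0.0723]
 [-0.0681  0.0307  0.0726]
 [-0.0681 -0.0281  0.0727]]
```

Call:
step_arm --steps '[[[0.35,0.1,3.0],0,0],[[0,0,3.5],0,0],[[0,0,2.8],0,0],[[0,0,0],0,0]]'

```text
t: 1.82
tcp_pos: [0.4489, 0.3191, 0.0282]
eef_rot: [[0.18, 0.984, -0.002], [0.984, -0.18, -0.001], [-0.002, -0.002, -1.0]]
contact_force: [1.1, -0.8, 0.3]
opening: 0.0855
```

Call:
step_arm --steps '[[[0,0,0],0,0.2],[[0,0,0],0,0.4],[[0,0,0],0,0.6],[[0,0,0],0,0.6],[[0,0,0],0,0.6]]' --newtons 45

```text
t: 2.45
tcp_pos: [0.4493, 0.3201, 0.029]
eef_rot: [[0.179, 0.984, 0.0], [0.984, -0.179, 0.0], [0.0, 0.0, -1.0]]
contact_force: [0.3, -0.1, 0.1]
opening: 0.034
```

```bash
python3 - <<'E'
from h import *
f=env.grab_frame("wrist");save(f,"w2");f=env.grab_frame("side");cv2.imwrite("pics/s2.png",cv2.resize(f["color"][200:380,250:450,::-1],None,fx=4,fy=4)[:600]);f=env.grab_frame("scene");cv2.imwrite("pics/sc2.png",cv2.resize(f["color"][120:260,120:320,::-1],None,fx=4,fy=4));print(env.get_state()["opening"])
E
```

```text
0.03448648599801262
```

View pics/w2.png

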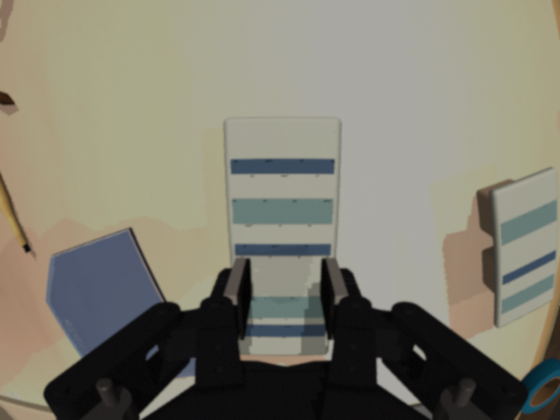

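View pics/sc2.png

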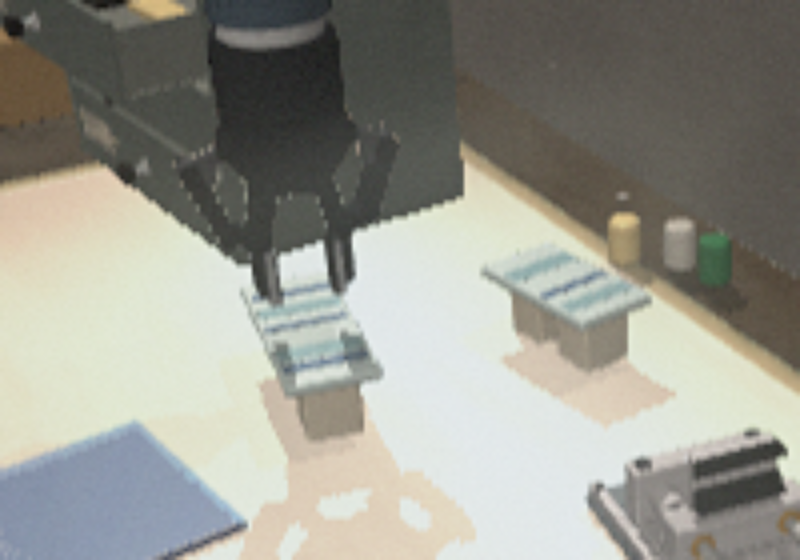

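View pics/s2.png

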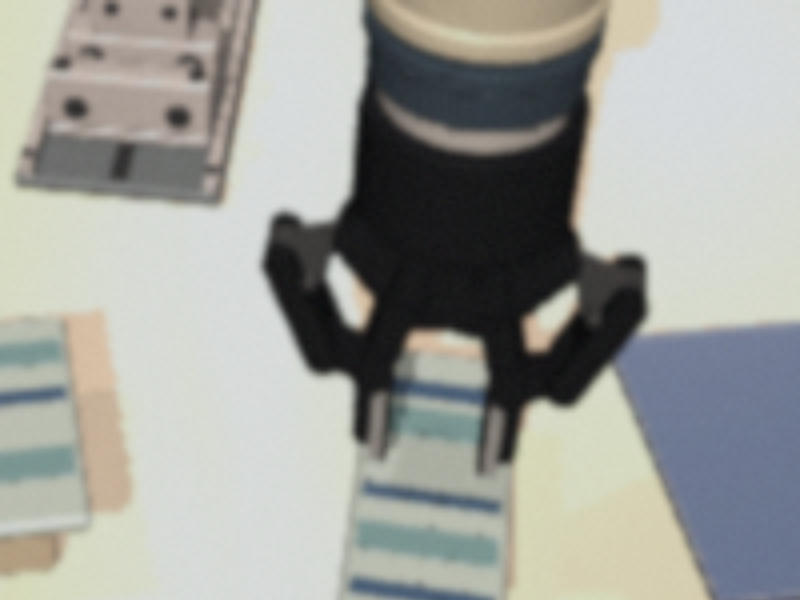

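The pictures show both fingers closing above the glass, not beside it, even though the TCP reads z = 0.029. I'll triangulate the fingertips before I move anything.

```bash
python3 - <<'E'
from h import *
import pickle
s=env.get_state();print({k:(np.round(v,4) if k!='eef_rot' else 0) for k,v in s.items()})
sc=pickle.load(open("scene0.pkl","rb"));sd=pickle.load(open("side0.pkl","rb"))
def proj(f):
    return f["mtx"]@np.linalg.inv(f["pose"])[:3]
for a,b in(((120+272/4,120+302/4),(250+487/4,200+470/4)),((120+345/4,120+290/4),(250+375/4,200+458/4)),):
    X=cv2.triangulatePoints(proj(sc),proj(sd),np.array(a).reshape(2,1),np.array(b).reshape(2,1));print((X[:3]/X[3]).ravel())
f=env.grab_frame("side");p=cloud(f);m=(f["range_z"]>0)&(p[...,0]>.38)&(p[...,0]<.52)&(p[...,1]>.22)&(p[...,1]<.42)
for z in np.arange(.03,.15,.01):
    w=p[m&(p[...,2]>z)&(p[...,2]<z+.01)]
    if len(w):print(round(z,3),len(w),w.mean(0).round(3),w.min(0).round(3),w.max(0).round(3))
g=f["color"]
for u,v in((371,313),(372,316),(344,311),(345,312),(343,306),(372,310)):print(u,v,px2w(f,u,v).round(4),g[v,u])
E
```

```text
{'t': np.float64(2.6), 'qpos': array([ 0.4669,  0.3592, -0.2684,  0.9432, -0.    ,  2.2174]), 'joint_vel': array([-0.0012,  0.0011, -0.0012, -0.0008, -0.0013,  0.0001]), 'effort': array([ 1.80000e-03, -5.87373e+01,  2.97401e+01,  4.90000e-03,
       -1.00000e-04, -0.00000e+00]), 'tcp_pos': array([0.4493, 0.3201, 0.0289]), 'eef_rot': 0, 'contact_force': array([-0.9713, -0.2302,  0.1312]), 'moment': array([0.0189, 0.0039, 0.0167]), 'opening': np.float64(0.0345)}
[0.42928523 0.32604412 0.06534045]
[0.47269433 0.31826948 0.06379981]
0.04 2287 [0.451 0.332 0.048] [0.417 0.245 0.044] [0.491 0.395 0.05 ]
0.05 132 [0.452 0.328 0.05 ] [0.422 0.25  0.05 ] [0.482 0.391 0.052]
0.07 54 [0.451 0.329 0.077] [0.422 0.311 0.07 ] [0.48  0.336 0.08 ]
0.08 85 [0.451 0.328 0.085] [0.421 0.313 0.08 ] [0.481 0.336 0.09 ]
0.09 93 [0.452 0.328 0.095] [0.421 0.307 0.09 ] [0.482 0.336 0.1  ]
0.1 84 [0.45  0.329 0.105] [0.421 0.314 0.1  ] [0.482 0.336 0.11 ]
0.11 157 [0.452 0.33  0.116] [0.405 0.319 0.11 ] [0.5   0.341 0.12 ]
0.12 384 [0.449 0.325 0.125] [0.4   0.301 0.12 ] [0.503 0.342 0.13 ]
0.13 227 [0.45  0.329 0.136] [0.396 0.302 0.13 ] [0.508 0.342 0.14 ]
0.14 317 [0.451 0.331 0.145] [0.394 0.304 0.14 ] [0.511 0.343 0.15 ]
371 313 [0.433  0.3337 0.0839] [116 111 105]
372 316 [0.431  0.3344 0.0782] [138 131 125]
344 311 [0.4718 0.3263 0.0797] [125 121 115]
345 312 [0.4701 0.326  0.0772] [95 91 89]
343 306 [0.4742 0.3278 0.0923] [125 118 115]
372 310 [0.4321 0.3335 0.0903] [128 122 115]
```

The fingertips are really at about z = 0.066–0.07, roughly 40 mm above the reported TCP. I'll check the start images for the same offset and compute forward kinematics as a cross-check.

```bash
python3 - <<'E'
from h import *
import pickle
sc=pickle.load(open("scene0.pkl","rb"));sd=pickle.load(open("side0.pkl","rb"))
cv2.imwrite("pics/c5.png",np.hstack([cv2.resize(sc["color"][60:180,250:350,::-1],None,fx=4,fy=4),cv2.resize(sd["color"][30:150,240:340,::-1],None,fx=4,fy=4)]))
for n,f in(("sc",sc),("sd",sd)):
    p=cloud(f);m=(f["range_z"]>0)&(abs(p[...,0]-.55)<.09)&(abs(p[...,1])<.06)&(p[...,2]>.1)
    for z in np.arange(.1,.32,.02):
        w=p[m&(p[...,2]>z)&(p[...,2]<z+.02)]
        if len(w):print(n,round(z,3),len(w),w.mean(0).round(3),w.min(0).round(3),w.max(0).round(3))
print([a for a in dir(env) if a[0]!='_'],env.tcp_to_grasp)
E
```

```text
sc 0.24 169 [ 0.549 -0.005  0.252] [ 0.493 -0.014  0.242] [0.606 0.01  0.26 ]
sc 0.26 248 [ 0.546 -0.005  0.27 ] [ 0.492 -0.015  0.26 ] [0.607 0.012 0.28 ]
sc 0.28 405 [ 0.543 -0.007  0.293] [ 0.474 -0.018  0.28 ] [0.624 0.013 0.3  ]
sc 0.3 721 [ 0.54  -0.008  0.31 ] [ 0.476 -0.02   0.3  ] [0.622 0.016 0.32 ]
sd 0.24 96 [0.548 0.008 0.254] [ 0.495 -0.002  0.244] [0.606 0.013 0.26 ]
sd 0.26 164 [0.551 0.007 0.27 ] [ 0.494 -0.009  0.26 ] [0.606 0.014 0.28 ]
sd 0.28 358 [0.55  0.008 0.293] [ 0.477 -0.013  0.28 ] [0.624 0.015 0.3  ]
sd 0.3 624 [0.55  0.01  0.311] [ 0.477 -0.018  0.3  ] [0.623 0.02  0.32 ]
['Unreachable', 'get_state', 'grab_frame', 'sign_off', 'tcp_to_grasp'] 0.0187
```

View pics/c5.png

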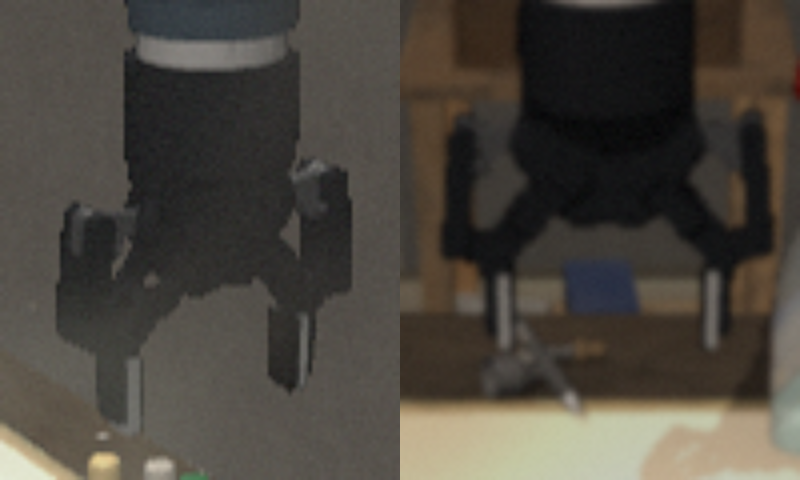

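The same offset shows at the start: the open fingertips were at z ≈ 0.241 with the TCP reported at 0.1915, and xy agreed. So the fingers end about 37 mm (shut) to 50 mm (open) short of the reported TCP. I'll work from the seen fingertips: reopen, go about 44 mm lower, and grip again.

Call:
step_arm --steps '[[[0,0,0],0,0.2],[[0,0,0],0,0],[[0,0,0],0,0],[[0,0,0],0,0]]'

```text
t: 3.15
tcp_pos: [0.4493, 0.32, 0.0289]
eef_rot: [[0.179, 0.984, -0.0], [0.984, -0.179, -0.0], [-0.0, -0.0, -1.0]]
contact_force: [0.6, -0.2, -0.4]
opening: 0.0855
```

Call:
step_arm --steps '[[[0,0,1.0],0,0],[[0,0,1.2],0,0],[[0,0,1.2],0,0],[[0,0,1.0],0,0],[[0,0,0],0,0]]'

```text
t: 3.78
tcp_pos: [0.4487, 0.3197, -0.0162]
eef_rot: [[0.179, 0.984, -0.002], [0.984, -0.179, -0.001], [-0.001, -0.001, -1.0]]
contact_force: [-0.9, 0.1, -0.5]
opening: 0.0856
```

```bash
python3 - <<'E'
from h import *
s=env.get_state();print(s["tcp_pos"],s["contact_force"])
f=env.grab_frame("side");cv2.imwrite("pics/s3.png",cv2.resize(f["color"][230:380,290:440,::-1],None,fx=4,fy=4));f=env.grab_frame("wrist");save(f,"w3")
E
```

```text
[ 0.4486914   0.31973127 -0.01618972] [-0.91006446  0.14418912 -0.49345471]
```

View pics/w3.png

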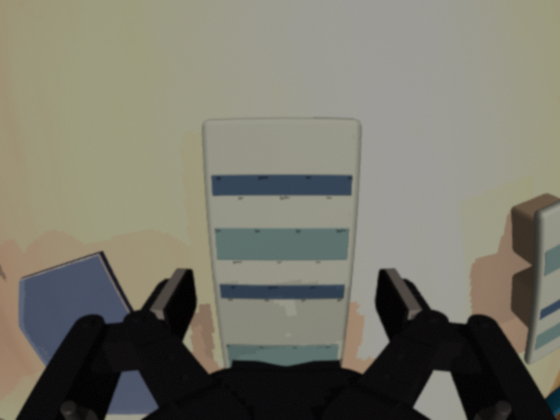

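View pics/s3.png

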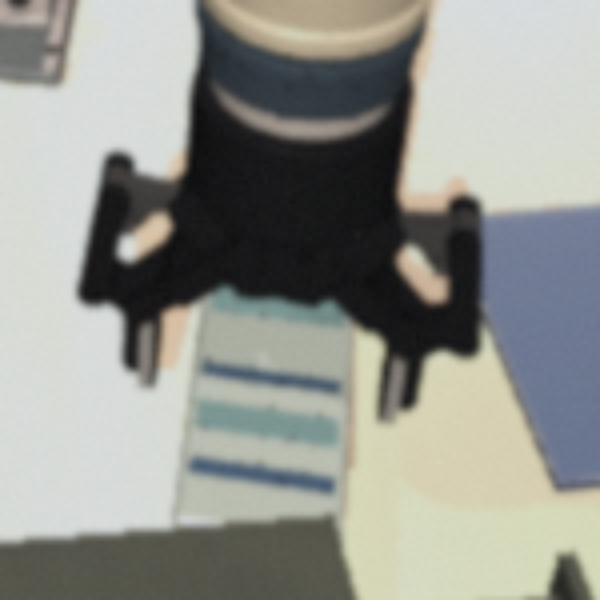

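The fingers now straddle the panel in both views: pads at (180,300) and (395,300) in the wrist picture, with the middle bar at row 291. Closing.

Call:
step_arm --steps '[[[0,0,0],0,0.2],[[0,0,0],0,0.35],[[0,0,0],0,0.45],[[0,0,0],0,0.5],[[0,0,0],0,0.5]]' --newtons 45

```text
t: 4.5
tcp_pos: [0.4495, 0.3202, -0.0144]
eef_rot: [[0.179, 0.984, 0.001], [0.984, -0.179, 0.001], [0.001, 0.001, -1.0]]
contact_force: [-0.8, -0.7, 6.7]
opening: 0.0588
```

Call:
step_arm --steps '[[[0,0,-1.0],0,0.5],[[0,0,-2.0],0,0.5],[[0,0,-3.0],0,0.5],[[0,0,-3.0],0,0.5],[[0,0,0],0,0.5]]'

```text
t: 5.12
tcp_pos: [0.4505, 0.3207, 0.0772]
eef_rot: [[0.179, 0.984, 0.004], [0.984, -0.179, 0.002], [0.003, 0.003, -1.0]]
contact_force: [0.4, 0.4, -2.4]
opening: 0.059
```

```bash
python3 - <<'E'
from h import *
import pickle
s=env.get_state();print(s["tcp_pos"],s["contact_force"],s["opening"])
f=env.grab_frame("side");cv2.imwrite("pics/s4.png",cv2.resize(f["color"][200:380,290:440,::-1],None,fx=3,fy=3));g=env.grab_frame("wrist");save(g,"w4");h=env.grab_frame("scene");cv2.imwrite("pics/sc4.png",cv2.resize(h["color"][80:260,120:320,::-1],None,fx=3,fy=3))
pickle.dump((s,f,g,h),open("p4.pkl","wb"))
E
```

```text
[0.45052516 0.32068161 0.07716413] [ 0.41794674  0.3623754  -2.41243554] 0.05896974906578076
```

View pics/w4.png

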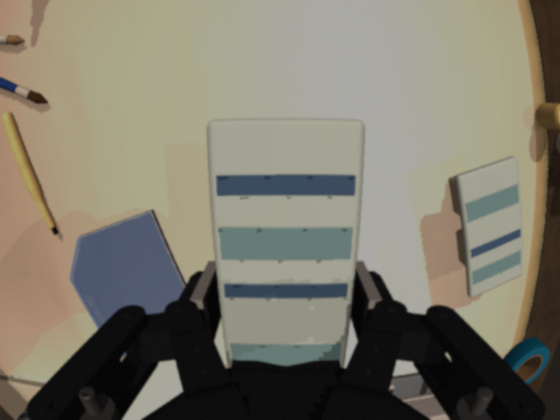

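View pics/sc4.png

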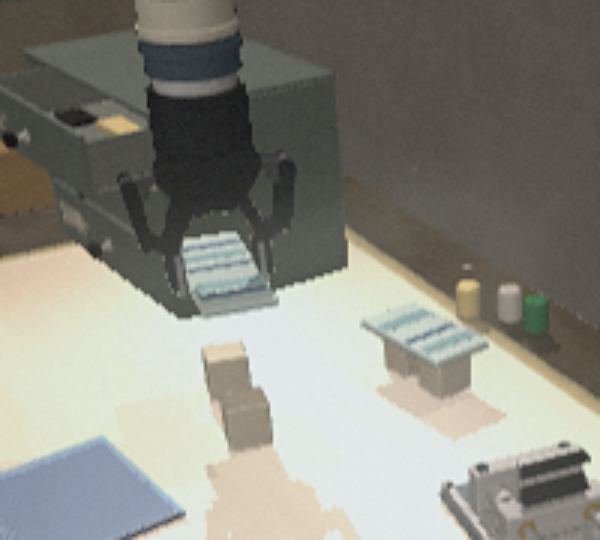

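```bash
cat >> h.py <<'E'
def panel(s,f,name,zr=(-.075,-.035)):
    """fit of the panel top in tool frame axes (x,y, z down); fingers cut out"""
    R=np.array(s["eef_rot"]);p=(cloud(f)-s["tcp_pos"])@R
    g=f["color"].astype(float)
    m=(f["range_z"]>0)&(p[...,2]>zr[0])&(p[...,2]<zr[1])&(abs(p[...,1])<.035)&(abs(p[...,0])<.1)&(abs(p[...,1])<.027)&(g.mean(-1)>70)
    q=p[m]
    if len(q)<50: print(name,"few",len(q));return
    for _ in range(3):
        A=np.c_[q[:,0],q[:,1],np.ones(len(q))];c=np.linalg.lstsq(A,q[:,2],rcond=None)[0];r=q[:,2]-A@c;q=q[abs(r)<max(2*r.std(),.001)]
    print(name,len(q),"slope x,y deg",np.degrees(np.arctan(c[:2])).round(2),"z top at 0",c[2].round(4),"x range",np.percentile(q[:,0],[0,1,99,100]).round(4),"y",np.percentile(q[:,1],[1,99]).round(4))
    return c
E
python3 - <<'E'
from h import *
import pickle
s,f,g,h=pickle.load(open("p4.pkl","rb"))
panel(s,f,"side");panel(s,h,"scene")
R=np.array(s["eef_rot"])
P=np.array([w2w(s,g,u,v,.1396) for u,v in[(208,121),(363,121)]]);print(((P-s["tcp_pos"])@R).round(4))
E
```

```text
side 2198 slope x,y deg [0.15 0.18] z top at 0 -0.0628 x range [-0.0489 -0.0449  0.0743  0.0759] y [-0.0263  0.0264]
scene 512 slope x,y deg [0.16 0.74] z top at 0 -0.0581 x range [-0.0811 -0.0781  0.0676  0.0711] y [-0.0265  0.0263]
[[ 0.0753 -0.0284 -0.0623]
 [ 0.0752  0.029  -0.0621]]
```

The grip is good: the panel is level within 0.2° and centred within about 1 mm, with its mid-plane 58 mm above the reported TCP. Next I'll carry it over to the holder at that height.

Call:
step_arm --steps '[[[-3.0,1.4,0],-2.3,0.5],[[-5.0,2.2,0],0,0.5],[[-5.0,2.2,0],0,0.5],[[-5.0,2.2,0],0,0.5],[[-5.0,2.2,0],0,0.5]]'

```text
t: 5.9
tcp_pos: [0.5165, 0.076, 0.0736]
eef_rot: [[0.139, 0.99, -0.002], [0.99, -0.139, 0.0], [-0.0, -0.002, -1.0]]
contact_force: [0.3, 0.3, -3.3]
opening: 0.0589
```

Call:
step_arm --steps '[[[-5.0,2.2,0],0,0.5],[[-4.5,2.0,0],0,0.5],[[-2.5,1.0,0],0,0.5],[[0,0,0],0,0.5]]'

```text
t: 6.4
tcp_pos: [0.5514, -0.0501, 0.0733]
eef_rot: [[0.142, 0.99, -0.002], [0.99, -0.142, 0.0], [0.0, -0.002, -1.0]]
contact_force: [-0.6, 0.1, -1.8]
opening: 0.0591
```

```bash
cat >> h.py <<'E'
C=H0-.013*HX
def where():
    s=env.get_state();d=s["tcp_pos"][:2]-C;R=np.array(s["eef_rot"])
    print("t %.2f s %.1f y %.1f mid z %.1f mm yaw %.2f"%(s["t"],d@HX*1e3,d@HY*1e3,(s["tcp_pos"][2]+.0585)*1e3,np.degrees(np.arctan2(R[1,0],R[0,0]))),"F(hx,hy,z)",np.round([s["contact_force"][:2]@HX,s["contact_force"][:2]@HY,s["contact_force"][2]],1),"M",s["moment"].round(2),"open",round(s["opening"],4));return s
E
python3 - <<'E'
from h import *
import pickle
s=where()
f=env.grab_frame("side");h=env.grab_frame("scene")
cv2.imwrite("pics/s5.png",cv2.resize(f["color"][60:260,200:360,::-1],None,fx=3,fy=3));cv2.imwrite("pics/sc5.png",cv2.resize(h["color"][130:340,220:420,::-1],None,fx=2.8,fy=2.8))
pickle.dump((s,f,h),open("p5.pkl","wb"));panel(s,f,"side");panel(s,h,"scene")
E
```

```text
t 6.40 s 13.5 y 2.8 mid z 131.8 mm yaw 81.83 F(hx,hy,z) [ 0.   0.6 -1.8] M [ 0.03 -0.01 -0.05] open 0.0591
side 842 slope x,y deg [0.14 0.1 ] z top at 0 -0.0631 x range [-0.0754 -0.0707  0.0746  0.076 ] y [-0.0261  0.0264]
scene 842 slope x,y deg [-0.1   0.45] z top at 0 -0.0611 x range [-0.076  -0.0749  0.0536  0.0729] y [-0.0265  0.0263]
```

View pics/sc5.png

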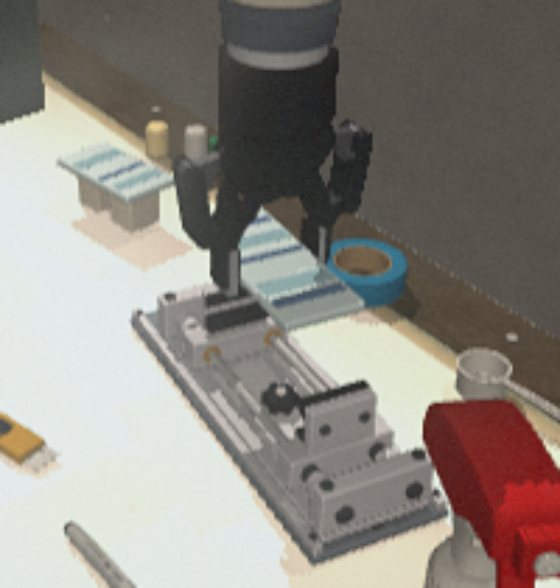

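View pics/s5.png

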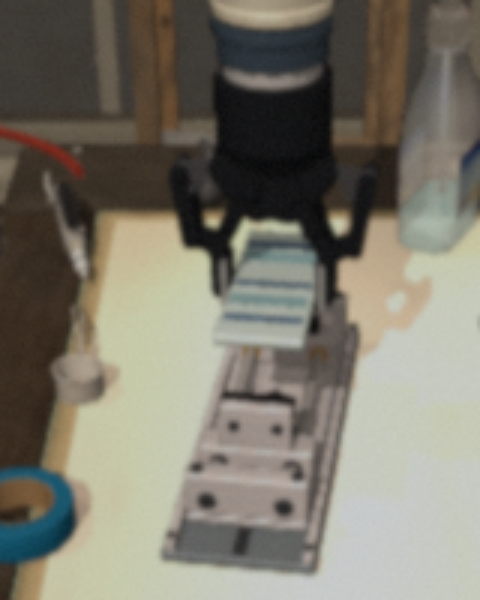

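Call:
step_arm --steps '[[[0.45,0.28,1.5],0,0.5],[[0,0,1.5],0,0.5],[[0,0,1.2],0,0.5],[[0,0,0],0,0.5]]'

```text
t: 7.0
tcp_pos: [0.5543, -0.0438, 0.0315]
eef_rot: [[0.139, 0.99, -0.002], [0.99, -0.139, 0.001], [0.0, -0.002, -1.0]]
contact_force: [-0.1, -0.0, -3.1]
opening: 0.0592
```

```bash
python3 - <<'E'
from h import *
import pickle
s=where()
f=env.grab_frame("side");h=env.grab_frame("scene")
cv2.imwrite("pics/s6.png",cv2.resize(f["color"][100:260,200:360,::-1],None,fx=3.7,fy=3.7));cv2.imwrite("pics/sc6.png",cv2.resize(h["color"][160:340,240:420,::-1],None,fx=3.3,fy=3.3))
pickle.dump((s,f,h),open("p6.pkl","wb"));panel(s,f,"side");panel(s,h,"scene")
E
```

```text
t 7.00 s 20.1 y 0.8 mid z 90.0 mm yaw 82.03 F(hx,hy,z) [-0.   0.1 -3.1] M [ 0.    0.   -0.01] open 0.0592
side 923 slope x,y deg [0.52 0.07] z top at 0 -0.063 x range [-0.0756 -0.071   0.0757  0.0783] y [-0.0265  0.0262]
scene 853 slope x,y deg [-0.29  0.33] z top at 0 -0.0618 x range [-0.0777 -0.0765  0.0488  0.0652] y [-0.0261  0.0264]
```

View pics/sc6.png

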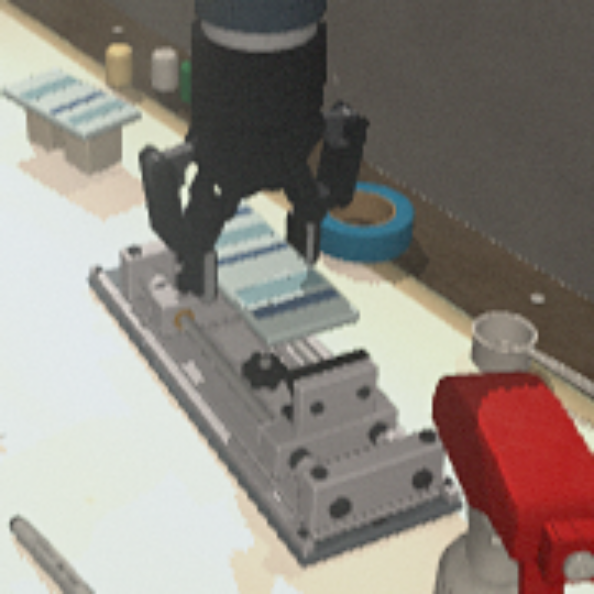

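View pics/s6.png

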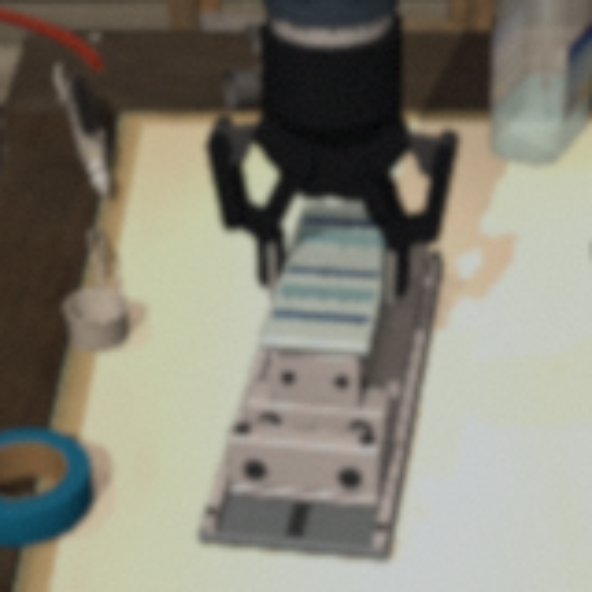

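Call:
step_arm --steps '[[[0,0,0.5],0,0.5],[[0,0,0.3],0,0.5],[[0,0,0.1],0,0.5],[[0,0,0.1],0,0.5],[[0,0,0.1],0,0.5]]'

```text
t: 7.72
tcp_pos: [0.5553, -0.0444, 0.022]
eef_rot: [[0.139, 0.99, 0.0], [0.99, -0.139, -0.0], [-0.0, 0.0, -1.0]]
contact_force: [-0.9, -1.5, 1.4]
opening: 0.0591
```

```bash
python3 -c "
from h import *
where()"
```

```text
t 7.72 s 19.7 y -0.3 mid z 80.5 mm yaw 82.00 F(hx,hy,z) [-1.6  0.7  1.4] M [0.04 0.08 0.03] open 0.0591
```

Call:
step_arm --steps '[[[0,0,0.1],0,0.5],[[0,0,0.15],0,0.5],[[0,0,0.15],0,0.5]]'

```text
t: 8.1
tcp_pos: [0.5554, -0.0447, 0.0186]
eef_rot: [[0.139, 0.99, 0.001], [0.99, -0.139, -0.001], [-0.001, 0.001, -1.0]]
contact_force: [-3.6, -2.9, 6.3]
opening: 0.0592
```

```bash
python3 -c "
from h import *
where()"
```

```text
t 8.10 s 19.5 y -0.4 mid z 77.1 mm yaw 81.99 F(hx,hy,z) [-3.4  3.1  6.3] M [-0.1   0.48  0.1 ] open 0.0592
```

Call:
step_arm --steps '[[[0,0,0.15],0,0.5],[[0,0,0.15],0,0.5],[[0,0,0.15],0,0.5],[[0,0,0.1],0,0.5]]'

```text
t: 8.6
tcp_pos: [0.5555, -0.0447, 0.0131]
eef_rot: [[0.139, 0.99, 0.001], [0.99, -0.139, -0.001], [-0.001, 0.001, -1.0]]
contact_force: [-2.9, -3.0, 6.2]
opening: 0.0586
```

```bash
python3 - <<'E'
from h import *
import pickle
s=where()
f=env.grab_frame("side");h=env.grab_frame("scene")
cv2.imwrite("pics/s7.png",cv2.resize(f["color"][100:260,200:360,::-1],None,fx=3.7,fy=3.7));cv2.imwrite("pics/sc7.png",cv2.resize(h["color"][160:340,240:420,::-1],None,fx=3.3,fy=3.3))
panel(s,f,"side",(-.085,-.03));panel(s,h,"scene",(-.085,-.03))
E
```

```text
t 8.60 s 19.4 y -0.5 mid z 71.6 mm yaw 81.98 F(hx,hy,z) [-3.4  2.5  6.2] M [-0.11  0.5   0.14] open 0.0586
side 1030 slope x,y deg [0.27 2.  ] z top at 0 -0.0603 x range [-0.0935 -0.0684  0.0991  0.0998] y [-0.0259  0.0262]
scene 962 slope x,y deg [-10.94   0.06] z top at 0 -0.0617 x range [-0.0983 -0.0727  0.0608  0.069 ] y [-0.0264  0.0264]
```

View pics/sc7.png

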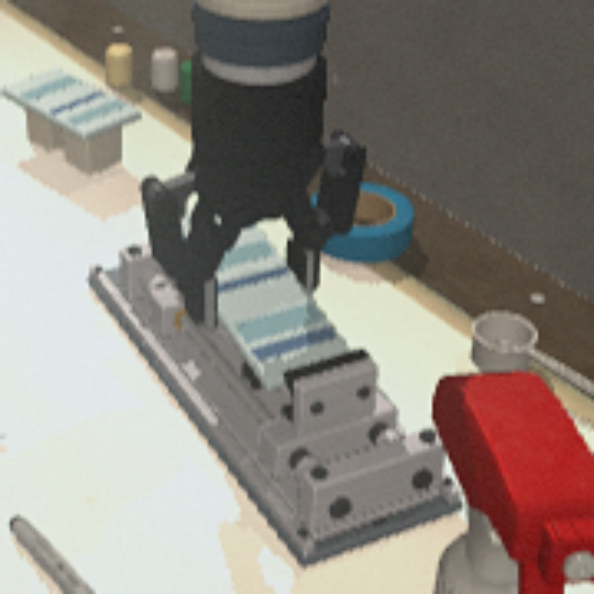

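The panel is tilted about 11–12°, right end low. I'll lift it so the low edge is at groove height (mid at about 76.5 mm), then move toward the right jaw.

Call:
step_arm --steps '[[[0,0,-0.3],0,0.5],[[0,0,-0.2],0,0.5],[[-0.4,0,0],0,0.5],[[-0.3,0,0],0,0.5],[[0,0,0],0,0.5]]'

```text
t: 9.32
tcp_pos: [0.5541, -0.0515, 0.0172]
eef_rot: [[0.14, 0.99, -0.0], [0.99, -0.14, 0.0], [0.0, -0.0, -1.0]]
contact_force: [1.0, -0.5, -3.6]
opening: 0.0589
```

```bash
python3 - <<'E'
from h import *
import pickle
s=where()
f=env.grab_frame("side");h=env.grab_frame("scene")
cv2.imwrite("pics/s8.png",cv2.resize(f["color"][100:260,200:360,::-1],None,fx=3.7,fy=3.7));cv2.imwrite("pics/sc8.png",cv2.resize(h["color"][220:330,260:400,::-1],None,fx=5,fy=5))
panel(s,f,"side",(-.095,-.03));panel(s,h,"scene",(-.085,-.03))
E
```

```text
t 9.32 s 12.5 y -0.1 mid z 75.7 mm yaw 81.97 F(hx,hy,z) [-0.4 -1.  -3.6] M [-0.    0.   -0.02] open 0.0589
side 928 slope x,y deg [-3.48  1.49] z top at 0 -0.0612 x range [-0.0885 -0.0851  0.0752  0.0774] y [-0.0261  0.0261]
scene 1076 slope x,y deg [-7.75 -0.81] z top at 0 -0.0614 x range [-0.0983 -0.0969  0.0601  0.0735] y [-0.0262  0.0264]
```

View pics/sc8.png

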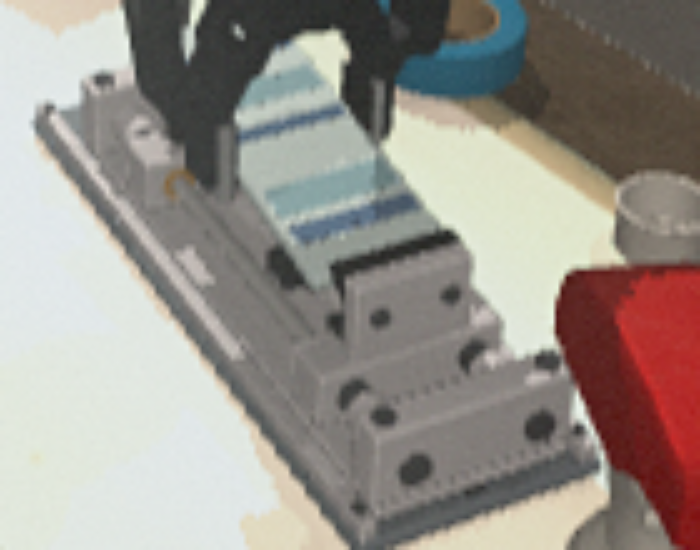

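View pics/s8.png

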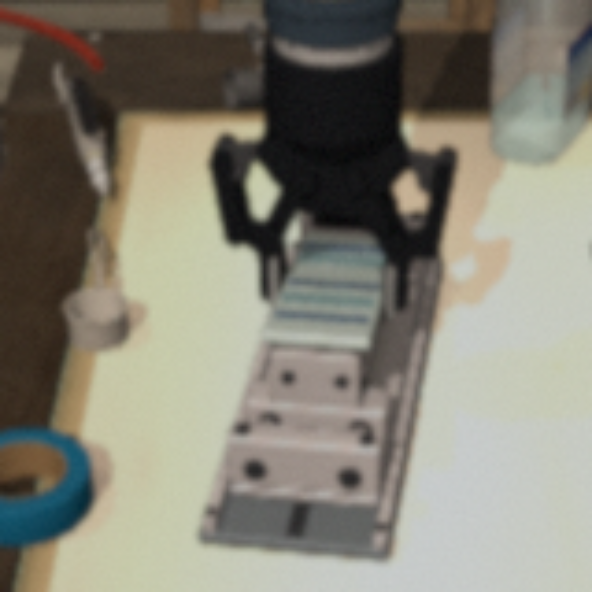

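Call:
step_arm --steps '[[[-0.2,0,0],0,0.5],[[-0.2,0,0],0,0.5],[[-0.2,0,0],0,0.5],[[0,0,0],0,0.5]]'

```text
t: 9.93
tcp_pos: [0.5534, -0.0573, 0.0174]
eef_rot: [[0.139, 0.99, 0.0], [0.99, -0.139, -0.0], [-0.0, 0.0, -1.0]]
contact_force: [0.5, -0.1, -1.9]
opening: 0.0587
```

```bash
cat >> h.py <<'E'
def tilt(s,f,n):
    R=np.array(s["eef_rot"]);p=(cloud(f)-s["tcp_pos"])@R
    b=(f["color"][...,2].astype(int)-f["color"][...,0]) # bluish bars
    m=(f["range_z"]>0)&(abs(p[...,1])<.024)&(abs(p[...,0])<.058)&(p[...,2]<-.035)&(p[...,2]>-.09)
    q=p[m];
    if len(q)<40: print("few");return
    c=np.polyfit(q[:,0],q[:,2],1)
    for _ in range(4):
        r=q[:,2]-np.polyval(c,q[:,0]);w=q[abs(r)<.004];c=np.polyfit(w[:,0],w[:,2],1)
    print(n,"tilt deg %.2f top0 %.4f n %d x %.3f %.3f"%(np.degrees(np.arctan(c[0])),c[1],len(w),w[:,0].min(),w[:,0].max()))
E
python3 - <<'E'
from h import *
s=where()
h=env.grab_frame("scene");tilt(s,h,"scene")
E
```

```text
t 9.93 s 6.6 y -0.2 mid z 75.9 mm yaw 81.99 F(hx,hy,z) [-0.  -0.5 -1.9] M [ 0.04 -0.06 -0.02] open 0.0587
scene tilt deg -9.10 top0 -0.0616 n 760 x -0.058 0.058
```

Call:
step_arm --steps '[[[-0.2,0,0],0,0.5],[[-0.2,0,0],0,0.5],[[-0.1,0,0],0,0.5],[[0,0,0],0,0.5]]'

```text
t: 10.48
tcp_pos: [0.5526, -0.0619, 0.0173]
eef_rot: [[0.139, 0.99, -0.0], [0.99, -0.139, 0.001], [0.0, -0.0, -1.0]]
contact_force: [1.3, 3.3, -4.6]
opening: 0.0586
```

```bash
python3 - <<'E'
from h import *
s=where()
E
```

```text
t 10.47 s 2.0 y -0.0 mid z 75.8 mm yaw 82.00 F(hx,hy,z) [ 3.5 -0.8 -4.6] M [ 0.84 -0.16  0.02] open 0.0586
```

Call:
step_arm --steps '[[[-0.25,0,0],0,0.5],[[-0.25,0,0],0,0.5],[[-0.25,0,0],0,0.5],[[-0.25,0,0],0,0.5],[[0,0,0],0,0.5]]'

```text
t: 11.1
tcp_pos: [0.5511, -0.0719, 0.0172]
eef_rot: [[0.139, 0.99, -0.0], [0.99, -0.139, 0.001], [0.001, -0.0, -1.0]]
contact_force: [1.0, 4.8, -4.8]
opening: 0.0593
```

```bash
python3 - <<'E'
from h import *
s=where()
h=env.grab_frame("scene");tilt(s,h,"scene");cv2.imwrite("pics/sc9.png",cv2.resize(h["color"][220:330,260:400,::-1],None,fx=5,fy=5))
E
```

```text
t 11.10 s -8.1 y 0.0 mid z 75.7 mm yaw 82.00 F(hx,hy,z) [ 4.9 -0.4 -4.8] M [ 1.29 -0.21  0.01] open 0.0593
scene tilt deg -10.33 top0 -0.0617 n 798 x -0.058 0.057
```

View pics/sc9.png

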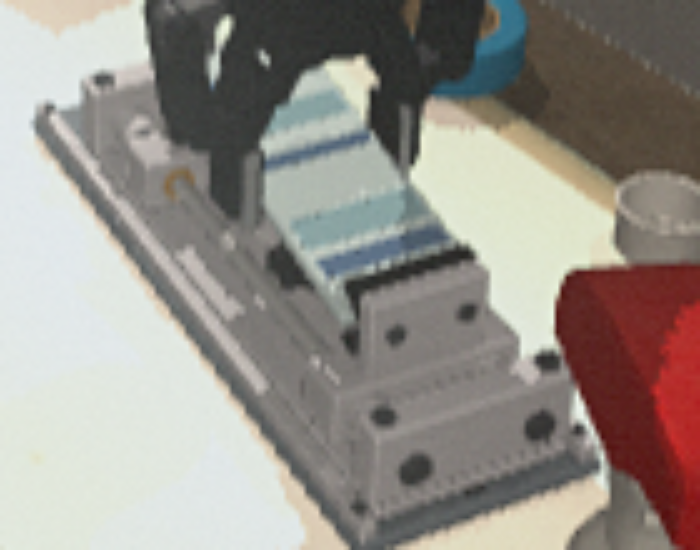

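The panel is in the right groove and the jaw is sliding out (top edge now near (480,280) in the crop). I'll push on in small steps.

Call:
step_arm --steps '[[[-0.2,0,0],0,0.5],[[-0.2,0,0],0,0.5],[[-0.2,0,0],0,0.5],[[-0.15,0,0],0,0.5],[[0,0,0],0,0.5]]'

```text
t: 11.78
tcp_pos: [0.5501, -0.0789, 0.0172]
eef_rot: [[0.139, 0.99, -0.0], [0.99, -0.139, 0.001], [0.001, -0.0, -1.0]]
contact_force: [0.5, 7.0, -4.9]
opening: 0.0589
```

```bash
cat >> h.py <<'E'
def jaws(f,n):
    q=toh(cloud(f));q=q[(f["range_z"]>0)&(abs(q[...,1])<.024)&(q[...,2]>.0735)&(q[...,2]<.0795)]
    r=q[(q[:,0]<-.07)&(q[:,0]>-.14)];l=q[(q[:,0]>.04)&(q[:,0]<.09)]
    print(n,"jaw tops in holder frame: R",np.percentile(r[:,0],[2,50,98]).round(4) if len(r) else 0,len(r),"L",np.percentile(l[:,0],[2,50,98]).round(4) if len(l) else 0,len(l))
E
python3 - <<'E'
from h import *
import pickle
s=where()
h=env.grab_frame("scene");tilt(s,h,"scene");cv2.imwrite("pics/sc10.png",cv2.resize(h["color"][220:330,260:400,::-1],None,fx=5,fy=5))
jaws(pickle.load(open("scene0.pkl","rb")),"rest");jaws(h,"now")
E
```

```text
t 11.78 s -15.2 y 0.1 mid z 75.7 mm yaw 82.01 F(hx,hy,z) [ 7.   0.5 -4.9] M [ 1.7  -0.37 -0.01] open 0.0589
scene tilt deg -10.43 top0 -0.0616 n 821 x -0.058 0.057
rest jaw tops in holder frame: R [-0.0975 -0.0887 -0.0783] 182 L [0.0477 0.0576 0.0688] 118
now jaw tops in holder frame: R [-0.1147 -0.1062 -0.0958] 190 L [0.0667 0.0676 0.0685] 2
```

View pics/sc10.png

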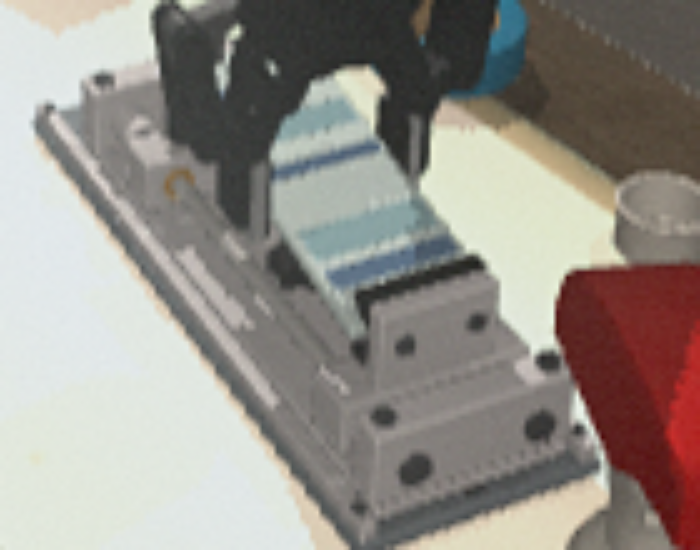

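The right jaw is out about 17.4 mm by depth and about 16 mm by force. I'll ease the grip to 30 N so the panel can turn in the pads, then lower the far end.

Call:
step_arm --steps '[[[0,0,0.1],0,0.5],[[0,0,0.2],0,0.5],[[0,0,0.2],0,0.5]]' --newtons 30

```text
t: 12.2
tcp_pos: [0.5502, -0.0791, 0.0127]
eef_rot: [[0.139, 0.99, 0.0], [0.99, -0.139, 0.001], [0.001, 0.0, -1.0]]
contact_force: [-1.0, 6.8, 3.1]
opening: 0.0588
```

```bash
python3 - <<'E'
from h import *
s=where()
h=env.grab_frame("scene");tilt(s,h,"scene");jaws(h,"now")
E
```

```text
t 12.20 s -15.4 y -0.1 mid z 71.2 mm yaw 82.01 F(hx,hy,z) [6.5 1.9 3.1] M [ 1.17  0.32 -0.13] open 0.0588
scene tilt deg -7.76 top0 -0.0616 n 771 x -0.058 0.058
now jaw tops in holder frame: R [-0.1153 -0.1062 -0.0957] 191 L [0.0573 0.0647 0.0679] 8
```

Call:
step_arm --steps '[[[0,0,0.15],0,0.5],[[0,0,0.15],0,0.5],[[0,0,0.15],0,0.5]]'

```text
t: 12.62
tcp_pos: [0.5506, -0.0793, 0.0087]
eef_rot: [[0.139, 0.99, 0.001], [0.99, -0.139, 0.0], [0.0, 0.001, -1.0]]
contact_force: [-1.2, 7.7, 4.4]
opening: 0.0587
```

```bash
python3 - <<'E'
from h import *
s=where()
h=env.grab_frame("scene");tilt(s,h,"scene");jaws(h,"now");f=env.grab_frame("side");cv2.imwrite("pics/s11.png",cv2.resize(f["color"][120:260,210:350,::-1],None,fx=4.2,fy=4.2))
E
```

```text
t 12.62 s -15.5 y -0.4 mid z 67.2 mm yaw 82.02 F(hx,hy,z) [7.4 2.2 4.4] M [ 1.15  0.15 -0.1 ] open 0.0587
scene tilt deg -4.57 top0 -0.0616 n 729 x -0.058 0.056
now jaw tops in holder frame: R [-0.1152 -0.1064 -0.0964] 183 L [0.0406 0.0565 0.0646] 16
```

View pics/s11.png

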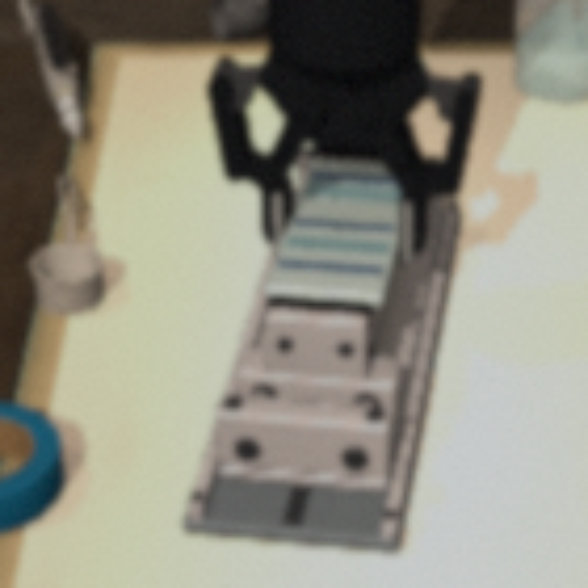

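The far end has dropped past the left jaw's lip: its underside is near 69 mm and the jaw top is at 77 mm. Lowering the last 5 mm.

Call:
step_arm --steps '[[[0,0,0.15],0,0.5],[[0,0,0.15],0,0.5],[[0,0,0.15],0,0.5],[[0,0,0.0],0,0.5]]'

```text
t: 13.22
tcp_pos: [0.5507, -0.0793, 0.0042]
eef_rot: [[0.139, 0.99, 0.001], [0.99, -0.139, 0.0], [0.0, 0.001, -1.0]]
contact_force: [-1.1, 8.3, 4.0]
opening: 0.0589
```

```bash
python3 - <<'E'
from h import *
s=where()
h=env.grab_frame("scene");tilt(s,h,"scene");jaws(h,"now");f=env.grab_frame("side");tilt(s,f,"side");cv2.imwrite("pics/s12.png",cv2.resize(f["color"][120:260,210:350,::-1],None,fx=4.2,fy=4.2));cv2.imwrite("pics/sc12.png",cv2.resize(h["color"][210:330,250:400,::-1],None,fx=5,fy=5))
E
```

```text
t 13.22 s -15.5 y -0.5 mid z 62.7 mm yaw 82.02 F(hx,hy,z) [8.1 2.2 4. ] M [ 1.07  0.21 -0.04] open 0.0589
scene tilt deg -1.15 top0 -0.0616 n 687 x -0.058 0.058
now jaw tops in holder frame: R [-0.1157 -0.1076 -0.0971] 184 L [0.0485 0.0543 0.0586] 10
side tilt deg -1.46 top0 -0.0638 n 574 x -0.058 0.058
```

View pics/s12.png

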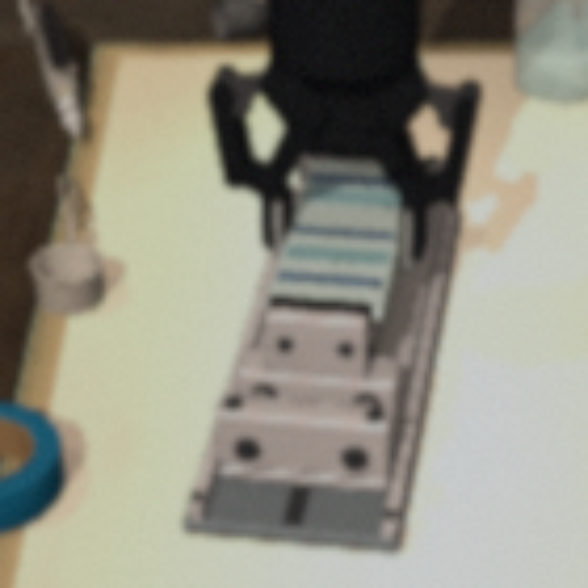

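View pics/sc12.png

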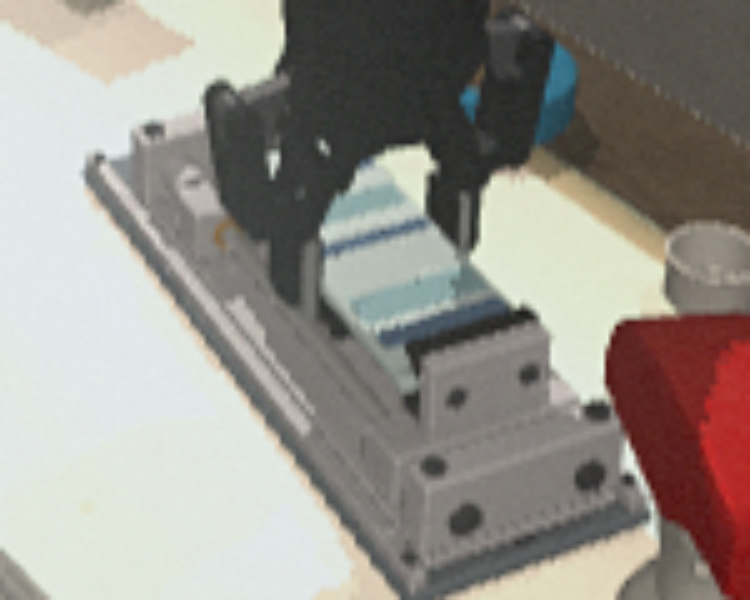

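The panel is near level (−1.2°) with its left end facing the groove. I'll move back toward the centre so the left end seats.

Call:
step_arm --steps '[[[0.2,0,0.1],0,0.5],[[0.3,0,0],0,0.5],[[0.3,0,0],0,0.5],[[0.2,0,0],0,0.5],[[0,0,0],0,0.5]]'

```text
t: 13.95
tcp_pos: [0.5521, -0.0697, 0.0033]
eef_rot: [[0.139, 0.99, 0.001], [0.99, -0.139, -0.001], [-0.001, 0.001, -1.0]]
contact_force: [-0.1, 5.1, 3.9]
opening: 0.0592
```

```bash
python3 - <<'E'
from h import *
s=where()
h=env.grab_frame("scene");tilt(s,h,"scene");jaws(h,"now")
E
```

```text
t 13.95 s -5.8 y -0.6 mid z 61.8 mm yaw 82.01 F(hx,hy,z) [5.  0.8 3.9] M [ 0.69  0.18 -0.06] open 0.0592
scene tilt deg -0.63 top0 -0.0616 n 662 x -0.057 0.048
now jaw tops in holder frame: R [-0.1066 -0.0975 -0.0879] 179 L [0.0527 0.0593 0.0661] 11
```

Call:
step_arm --steps '[[[0.15,0,0],0,0.5],[[0.15,0,0],0,0.5],[[0.15,0,0],0,0.5],[[0.1,0,0],0,0.5],[[0,0,0],0,0.5]]'

```text
t: 14.62
tcp_pos: [0.5527, -0.0644, 0.0026]
eef_rot: [[0.139, 0.99, 0.001], [0.99, -0.139, -0.001], [-0.0, 0.001, -1.0]]
contact_force: [-0.7, 0.2, 4.2]
opening: 0.059
```

```bash
python3 - <<'E'
from h import *
s=where()
h=env.grab_frame("scene");tilt(s,h,"scene");jaws(h,"now");f=env.grab_frame("side");tilt(s,f,"side");jaws(f,"side");cv2.imwrite("pics/s13.png",cv2.resize(f["color"][120:260,210:350,::-1],None,fx=4.2,fy=4.2));cv2.imwrite("pics/sc13.png",cv2.resize(h["color"][210:330,250:400,::-1],None,fx=5,fy=5))
E
```

```text
t 14.62 s -0.4 y -0.5 mid z 61.1 mm yaw 81.99 F(hx,hy,z) [0.1 0.7 4.2] M [-0.37  0.02 -0.09] open 0.059
scene tilt deg -0.15 top0 -0.0615 n 646 x -0.058 0.053
now jaw tops in holder frame: R [-0.101  -0.0921 -0.0825] 182 L [0.0518 0.062  0.0704] 17
side tilt deg -0.49 top0 -0.0639 n 579 x -0.058 0.056
side jaw tops in holder frame: R 0 0 L [0.0548 0.0669 0.0747] 160
```

View pics/s13.png

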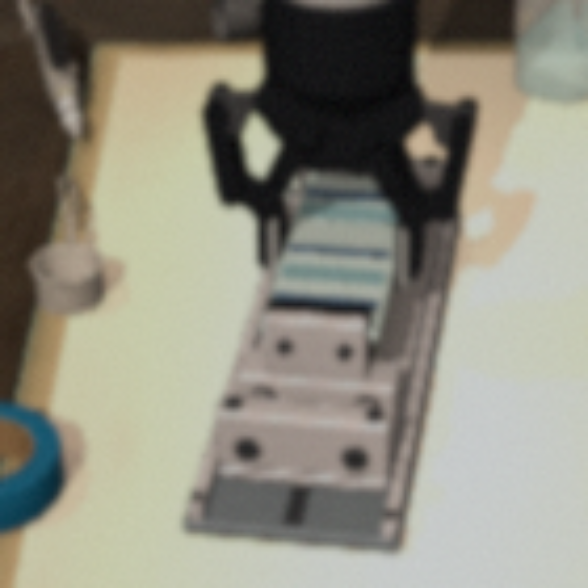

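View pics/sc13.png

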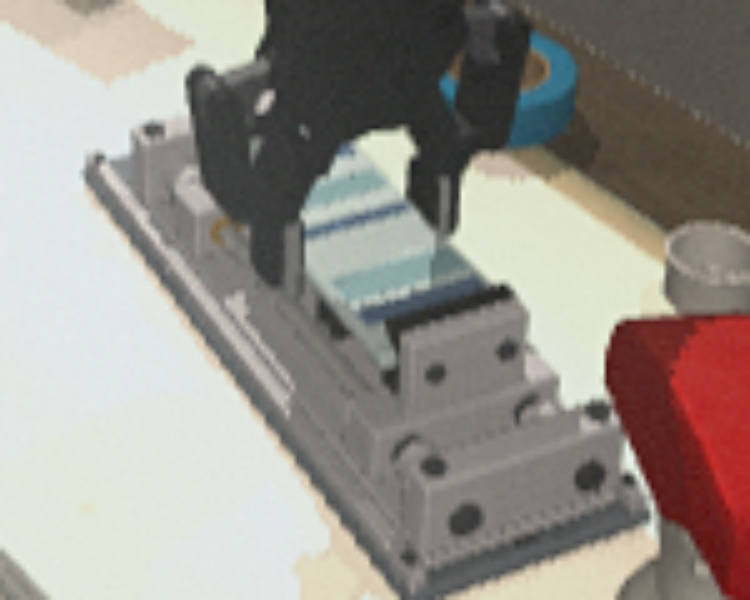

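Both jaws are gripping: the sideways force is about 0, right jaw out about 3.4 mm, left about 3.0 mm. I'll take off the slight downward press, then release.

Call:
step_arm --steps '[[[0,0,-0.06],0,0.5],[[0,0,0],0,0.5]]'

```text
t: 14.98
tcp_pos: [0.5526, -0.0642, 0.0027]
eef_rot: [[0.139, 0.99, 0.0], [0.99, -0.139, -0.0], [-0.0, 0.0, -1.0]]
contact_force: [2.5, -0.3, -2.4]
opening: 0.0589
```

Call:
step_arm --steps '[[[0,0,0],0,0.3],[[0,0,0],0,0.15],[[0,0,0],0,0],[[0,0,0],0,0],[[0,0,0],0,0]]'

```text
t: 15.6
tcp_pos: [0.5523, -0.064, 0.003]
eef_rot: [[0.139, 0.99, -0.0], [0.99, -0.139, 0.0], [0.0, -0.0, -1.0]]
contact_force: [-0.3, -0.4, 0.3]
opening: 0.0853
```

```bash
python3 - <<'E'
from h import *
s=where()
g=env.grab_frame("wrist");save(g,"w14")
E
```

```text
t 15.60 s -0.2 y -0.0 mid z 61.5 mm yaw 82.00 F(hx,hy,z) [-0.5  0.3  0.3] M [ 0.01 -0.01  0.01] open 0.0853
```

View pics/w14.png

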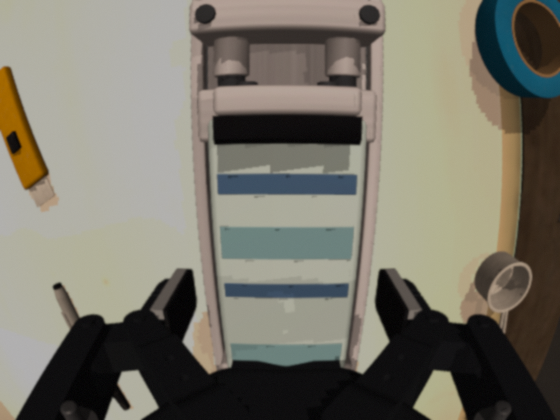

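The panel sits straight in the left jaw and both fingers are clear of it (pads near (180,300) and (395,300), panel edges at 215–357). Lifting straight up.

Call:
step_arm --steps '[[[0,0,-2.0],0,0],[[0,0,-4.0],0,0],[[0,0,-5.0],0,0],[[0,0,-5.0],0,0],[[0,0,0],0,0]]'

```text
t: 16.27
tcp_pos: [0.5542, -0.0645, 0.1669]
eef_rot: [[0.139, 0.99, 0.007], [0.99, -0.139, -0.002], [-0.001, 0.007, -1.0]]
contact_force: [-0.9, -0.4, -0.0]
opening: 0.0852
```

```bash
python3 - <<'E'
from h import *
import pickle
s=where()
h=env.grab_frame("scene");f=env.grab_frame("side");g=env.grab_frame("wrist");save(g,"w15")
for n,fr in(("scene",h),("side",f)):
    jaws(pickle.load(open(n+"0.pkl","rb")),n+" rest");jaws(fr,n+" now")
    q=toh(cloud(fr));m=(fr["range_z"]>0)&(abs(q[...,1])<.033)&(abs(q[...,0]+.013)<.055)&(q[...,2]>.055)&(q[...,2]<.075);w=q[m]
    c=np.linalg.lstsq(np.c_[w[:,0]+.013,w[:,1],np.ones(len(w))],w[:,2],rcond=None)[0]
    k=abs(w[:,2]-np.c_[w[:,0]+.013,w[:,1],np.ones(len(w))]@c)<.003;w=w[k]
    r=cv2.minAreaRect((w[:,:2]*1000).astype(np.float32));print(n,"plane slopes",c[:2].round(4),"top z",c[2].round(4),"rect",r)
cv2.imwrite("pics/s15.png",cv2.resize(f["color"][120:260,210:350,::-1],None,fx=4.2,fy=4.2));cv2.imwrite("pics/sc15.png",cv2.resize(h["color"][210:330,250:400,::-1],None,fx=5,fy=5))
E
```

```text
t 16.27 s -0.4 y -2.0 mid z 225.4 mm yaw 82.01 F(hx,hy,z) [-0.5  0.8 -0. ] M [-0.03 -0.02 -0.01] open 0.0852
scene rest jaw tops in holder frame: R [-0.0975 -0.0887 -0.0783] 182 L [0.0477 0.0576 0.0688] 118
scene now jaw tops in holder frame: R [-0.1003 -0.0913 -0.0816] 183 L [0.0512 0.06   0.0714] 118
scene plane slopes [-0.0013 -0.0159] top z 0.0643 rect ((-13.03585433959961, 0.02454376220703125), (60.86511993408203, 110.0290298461914), 89.71833038330078)
side rest jaw tops in holder frame: R [-0.0945 -0.083  -0.0738] 112 L [0.0522 0.064  0.0723] 157
side now jaw tops in holder frame: R [-0.0972 -0.0853 -0.0765] 115 L [0.0551 0.0665 0.075 ] 151
side plane slopes [-0.002  -0.0007] top z 0.0666 rect ((-13.28787612915039, -0.6969528198242188), (59.54633331298828, 109.4548110961914), 89.88601684570312)
```

View pics/sc15.png

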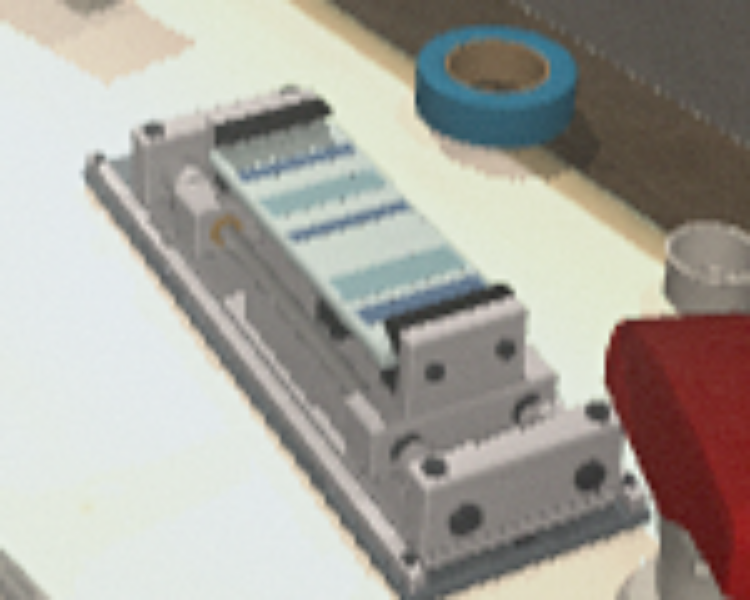

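View pics/w15.png

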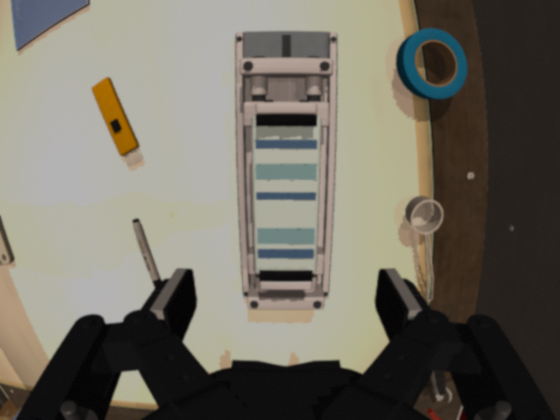

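The panel is level, straight and held in both grooves. Both jaws are out about 2.5–2.8 mm, the top face is at about 65.5 mm (so the centre is about 61.5 mm), and the arm is clear. Handing in.

```bash
python3 -c "
from workcell import env
print(env.sign_off())"
```

```text
the job is handed in; nothing more can be done
None
```

The longer panel is mounted in the holder, released and handed in at about 16.4 s; sign-off gives no verdict, so these are my own checks. I tilted it by pressing one end on the left jaw's top and pushed its low end into the right jaw. With that jaw about 17.5 mm out I lowered the far end, then eased back to centre, released and lifted clear.

**Last checks** (scene and side cameras agree unless noted):
- **Jaws:** each is out about 2.5–2.8 mm (limits 1.2–5).
- **Position:** the centre is within about 1 mm of the holder's middle line and about 13 mm right of the base's middle, where the carriage is clamped. Its height is about 60–62.5 mm against a target of 62.
- **Alignment:** it is in line within about 0.3° and level along its length within 0.2°. Across its width the side camera gives 0.04° and the scene camera 0.9°, both within the limit.
- **Forces:** wrist readings between moves stayed below about 10 N, so the glass was not forced. Shorter peaks within a move were not recorded.
- **Other things:** the tape, scraper, marker and sifter looked undisturbed in the last wrist picture. I did not measure them, and I did not look at the shorter panel again after carrying the longer one past it.

**What disagreed:**
- **Finger length:** the real fingertips ended about 37–50 mm short of the reported TCP. The first close therefore shut on air above the panel without touching it, and I found the offset in the images and went lower.
- **Camera bias:** the two fixed cameras disagree by a few mm along the holder, so jaw travel was taken as each camera's change from its own start picture.

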